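# Register a reagent cartridge in the bench reader and hold it on the contacts

### The arm

A 6-joint arm with a two-finger parallel gripper is mounted at the origin on the work surface. World frame = base frame: x ahead of the robot, y to its left, z up, the work surface at z = 0. Lengths are in m, angles in rad, forces in N, time in s.
With the tool pointing down it reaches from about 0.425 to 0.95 m from the base axis. Payload 3.5 kg.
Tool frame: the origin (TCP) lies on the centre line of the jaws, within the pads' length; the fingertips stand tip_extent ahead of it and the grasp point (between the pads) lies 2 mm behind it (tip_extent is the distance from the TCP to the fingertips, in m); z points along the fingers, y is the direction in which the jaws open and shut (so a half turn about z gives the same grasp; the last joint's range is limited). The gripper opens to 85 mm and grips with 20 to 120 N. Pads are 22 mm wide; open, the fingers measure 114 mm over their backs; the gripper's body (76 mm by 85 mm) begins 54 mm behind the grasp point. The pads swing forward as they close: fully open they stand 13 mm farther back than shut.
Start: joints at [-1.466, 0.286, 1.577, -0, 1.279, -0.15], TCP at [0.17, -0.653, 0.216] pointing down, gripper open.
Joint ranges: [-2.77, 2.77], [-0.9, 2.22], [0.21, 2.48], [-1.53, 4.67], [0.24, 2.81], [-2.84, 2.84]. Speed limits (rad/s): [2.79, 2.79, 3.14, 3.14, 3.14, 3.14].

### API

Orientations are given as a unit quaternion [x, y, z, w].
In Python, from plant import * gives the robot as it stands.
- The arm moves only by the shell command python3 -m crank 'ROWS' [FORCE]. ROWS is JSON, a list of rows, each a list of 7 numbers: the gripper's target within -1 to 1 (shut at 1, half-way at 0, fully open at -1), then the shift along the tool's x, y, z in cm, then the turn, a rotation vector about the tool's x, y, z in degrees. In form: [[fingers, tx, ty, tz, wx, wy, wz], ...]. A call has 1 to 5 rows; each row shifts and turns the commanded pose from where the row before left it, along the tool's axes as they then stand; what a row does not reach is not made up. A row lasts 1/10 s, in which the tool goes at most 50 mm and 8.59 degrees, less where a joint would pass 70% of its speed; a pose out of reach is approached as far as the arm can. A call is refused whole if a number of a shift passes 5 or a number of a turn 8.59, either way. A call with a gripper value outside its range is refused whole. The fingers move at their own pace and stop on an object; FORCE is the grip in N (left out, the last holds). Time passes only in rows, so rows that do not move let the fingers close. It gives the time, the measured TCP pose, the force and the opening at its end, in the units of the state.
- get_state(): the state, without advancing time (a new reading comes with each control period).
- read_camera(name): name is "side" or "top"; returns a dict with "color" (384x512x3 uint8, red, green, blue), "vfov" (degrees; the focal length in pixels is half the picture's height over the tangent of half this angle, whatever the lens; pixels are square), "cx", "cy" (the principal point, pixels), "cam_to_world" (4x4, takes a point from camera to world coordinates). Camera axes: x right, y up, looking along -z (the intrinsics and any distortion apply to the point x, -y, -z); pixel columns grow to the right and rows downward; lengths in m; the calibration is good to about 2 mm. A picture is of the moment at which its call begins. There is no depth.
- sign_off(): hands the job in, once; it reports no verdict.
Trained networks look in the newest picture that a camera, given by its name, has taken for a name from the list of things; names that differ only in an ending like _2 or _b are one class to them, and where a whole thing is asked for, a point or a joint stands for the part that bears it (a point fixed in the world has none). Each returns a list of dicts, best first, with "p" (0 to 1); they miss things now and then, are a little off and sometimes report something else, mostly with a low value. They report only what shows in the picture. A call takes as long as a camera call. They do not tell look-alikes from the thing itself.
- trace(thing, camera): "pixels" (384x512 bool, what is visible of it) and "location" ([column, row] in pixels, amid what is visible of it).
- place_of(thing, camera): "location" ([column, row] in pixels: a listed point, or the origin of a listed thing).
The state is a dict: "time": time; "qpos": joint angles; "dq": joint speeds; "joint_efforts": joint torques, N m; "eef_pos": TCP position; "tcp_rot": TCP orientation; "contact_force": force on the tool from outside, world axes, zero at the start; "wrist_torque": the same for the moment, N m; "opening": opening from 0.0 (shut) to 1.0 (fully open).
Only numpy, scipy, OpenCV 4.12 (cv2) and the standard library are available. Lean on these libraries where they do the work, as an engineer would, in place of code of your own. Each camera call takes 0.05 s, during which the arm holds its last target.

### The job

The blue reagent cartridge has to be read in on the bench reader: slide the reader's dust cover fully open, take the blue cartridge out of the rack, pass it upright down through the narrow port and press it home on the sprung contact head at the bottom, without forcing it. The head pushes it back up as soon as it is let go, so finish while still gripping the cartridge and holding it down. Leave the green and orange cartridges, the dropper bottle and the specimen cup where they stand.

Things in the scene. Friction and masses are not known exactly. Their poses are not given: they have to be found in the camera images.
- port (a point): Middle of the mouth of the reader's port, flush with its top deck: a vertical slot 46 mm (along y) by 14 mm (along x), with a 3 mm lead-in chamfer and a black bezel. Axes are the reader's: z up, y along the slot. The sprung contact head in it stands 42 mm below the mouth at rest
- reader: Fixed cream bench reader with a sloped screen front facing -x; case 190 mm (x) by 200 mm (y), origin in the middle of its underside. Its flat top deck is 120 mm above the bench, 130 mm along x; the port lies 15 mm to +x and 35 mm to -y of the origin
- cover (a joint): Smoked sliding dust cover over the port: 0 = shut, 0.066 m = fully open; it slides towards +y of the port's axes on the deck with about 1.2 N of friction and stays where it is left
- cover_tab (a point): Middle of the black ridge on the dust cover by which it is slid (moves with the cover): the ridge is 14 mm thick along x, 32 mm long along y, 22 mm high, its centre 16 mm above the deck, its top 26 mm above the deck; the cover plate below it is 52 by 62 mm, its top 4 mm above the deck. Axes as for the port
- contact_head (a joint): How far the sprung contact head in the port is pressed down: 0 = up, 0.008 m = fully down. The push needed is 1.4 N at the start and 4.6 N fully down, where it meets a hard stop; the cartridge's own weight does not press it
- blue_center (a point): Centre (half-way up) of the blue cartridge: white, 100 mm tall (z), 44 mm wide (y), 12 mm thick (x), about 55 g. Its top 30 mm is a blue cap, 36 mm wide, 12 mm thick, to grip across the thickness. The lowest 6 mm is slimmer (40 by 9 mm). Fits the port either way round. Pressed home, its foot is 50 mm below the port's mouth and its top 50 mm above
- green_center (a point): Centre of the green-capped cartridge, of the same make; stays in the rack
- orange_center (a point): Centre of the orange-capped cartridge, of the same make; stays in the rack
- rack: Fixed grey-blue rack block, 60 mm (x) by 224 mm (y) by 40 mm high, origin in the middle of its underside; three slots in a row along y, 72 mm apart, hold the cartridges upright in any order, their feet 10 mm above the bench, their width along the rack's y, with 4 mm of play
- bottle_center (a point): Centre of a loose green dropper bottle, 34 mm in diameter, 65 mm tall, red cap; leave alone
- cup_center (a point): Centre of a loose lidded specimen cup, 62 mm in diameter, 60 mm tall, yellow lid; leave alone
There are look-alikes about, which are no part of the job. Of the things shaped like the rack, the grey one is meant.

How it is judged:
By the outcome, as a careful person would: the job done as asked, in the order asked, and still so for the second after the job is handed in, while the arm keeps its last pose, push and grip.
It also fails if it takes over 64 s, if anything falls off the work surface, if the arm or the gripper's body presses on something with over 40 N, if the wrist force passes 120 N, or if a joint passes its speed limit or range.

## Working session

There is one attempt and no reset: what is moved stays moved. The work goes in short steps, Python scripts to look and compute and a shell command to move; the robot and the scene stay as the last step left them, time stands still between calls to the robot, and variables do not carry over. Pictures are saved under pics/ and viewed, and the job is handed in when it is done.

```bash
ls; mkdir -p pics
python3 - <<'E'
from plant import *
import cv2
print(get_state())
for n in("side","top"):
    r=read_camera(n); print(n,r["vfov"],r["cx"],r["cy"],r["cam_to_world"].tolist() if hasattr(r["cam_to_world"],'tolist') else r["cam_to_world"],[k for k in r])
    cv2.imwrite(f"pics/{n}0.png",r["color"][:,:,::-1])
    for t in ["port","reader","cover","cover_tab","blue_center","green_center","orange_center","rack","bottle_center","cup_center"]:
        print(t,[( [round(float(v),1) for v in d["location"]],round(float(d["p"]),2)) for d in place_of(t,n)][:4])
E
```

```text
pics
{'time': 0.0, 'qpos': array([-1.46602101e+00,  2.87180984e-01,  1.57815343e+00,  3.62696492e-05,
        1.27857853e+00, -1.49985965e-01]), 'dq': array([-0.00129025,  0.00122089, -0.00182689,  0.00160423,  0.00091273,
       -0.00103434]), 'joint_efforts': array([-4.46952163e-04, -4.05988455e+01, -2.92625517e+01, -1.75838277e-04,
        5.91620308e-03,  8.64293725e-06]), 'eef_pos': array([ 0.17008515, -0.65252256,  0.21494975]), 'tcp_rot': array([ 9.91898049e-01,  1.27031155e-01,  4.35786856e-05, -1.15945311e-03]), 'contact_force': array([0.79705487, 0.01328624, 0.69545174]), 'wrist_torque': array([ 0.04540377,  0.01104899, -0.01179886]), 'opening': 0.9999813138811819}
side 46.045761159757014 252.26686568616267 189.48095337940558 [[-0.986927569084665, 0.12015804257414313, -0.10740585731413599, 0.44561803767039126], [-0.16083841972543353, -0.7766947543477934, 0.6089961094365435, 0.6212345891147777], [-0.010245785516953298, 0.6183100382278873, 0.7858674955142052, 0.8788657470305674], [0.0, 0.0, 0.0, 1.0]] ['color', 'vfov', 'cx', 'cy', 'cam_to_world']
port [([224.3, 246.1], 0.78), ([257.4, 152.3], 0.57), ([254.9, 151.0], 0.43)]
reader [([225.4, 291.4], 0.75)]Traceback (most recent call last):
  File "<stdin>", line 8, in <module>
ValueError: it knows: blue_center, bottle_center, cover_tab, cup_center, green_center, orange_center, port, rack, reader
```

Run:
```python
from plant import *
import cv2
for n in("side","top"):
    r=read_camera(n); 
    if n=="top": print(n,r["vfov"],r["cx"],r["cy"],r["cam_to_world"].tolist())
    cv2.imwrite(f"pics/{n}1.png",cv2.resize(r["color"][:,:,::-1],(800,600),interpolation=cv2.INTER_CUBIC))
    for t in ["port","reader","cover_tab","blue_center","green_center","orange_center","rack","bottle_center","cup_center"]:
        print(t,[( [round(float(v),1) for v in d["location"]],round(float(d["p"]),2)) for d in place_of(t,n)][:4])
print(get_state()["time"])
```

```text
port []
reader [([227.2, 292.1], 0.65)]
cover_tab [([220.1, 245.6], 0.86), ([255.9, 147.3], 0.3)]
blue_center [([256.7, 128.9], 0.56)]
green_center [([258.0, 149.6], 0.52)]
orange_center [([253.6, 115.1], 0.47)]
rack [([257.0, 149.3], 0.74), ([349.6, 145.0], 0.69), ([251.6, 113.1], 0.39)]
bottle_center [([328.8, 218.5], 0.6)]
cup_center [([177.7, 199.7], 0.72)]
top 47.791963085240035 253.0208075113034 193.2274516897325 [[-0.0015164533132852054, 0.9831841590712644, -0.18261054109957323, 0.3878291690702954], [-0.9997751052378617, -0.005353347088685108, -0.020520249062096207, -0.003385228892492093], [-0.021152761426608574, 0.18253835494568904, 0.9829711642046018, 1.0434605143523425], [0.0, 0.0, 0.0, 1.0]]
port [([179.5, 184.3], 0.65), ([248.9, 284.1], 0.64)]
reader [([173.7, 202.5], 0.63)]
cover_tab [([169.5, 184.9], 0.6)]
blue_center [([345.0, 191.1], 0.78)]
green_center [([313.8, 196.3], 0.5), ([250.4, 284.0], 0.24)]
orange_center [([375.6, 183.6], 0.55)]
rack [([365.2, 298.1], 0.96), ([342.6, 195.9], 0.89)]
bottle_center [([248.3, 282.0], 0.73), ([315.5, 197.5], 0.66)]
cup_center [([251.9, 135.8], 0.91)]
1.15
```

View pics/side1.png

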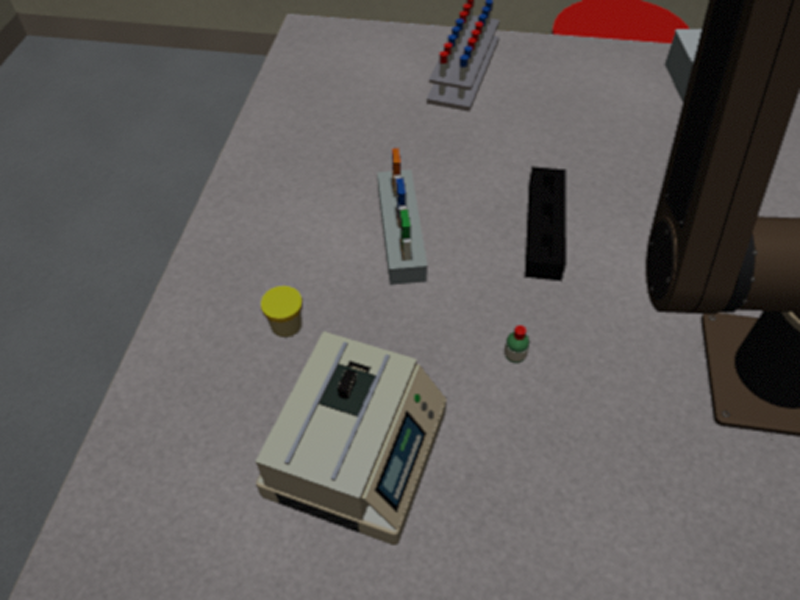

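View pics/top1.png

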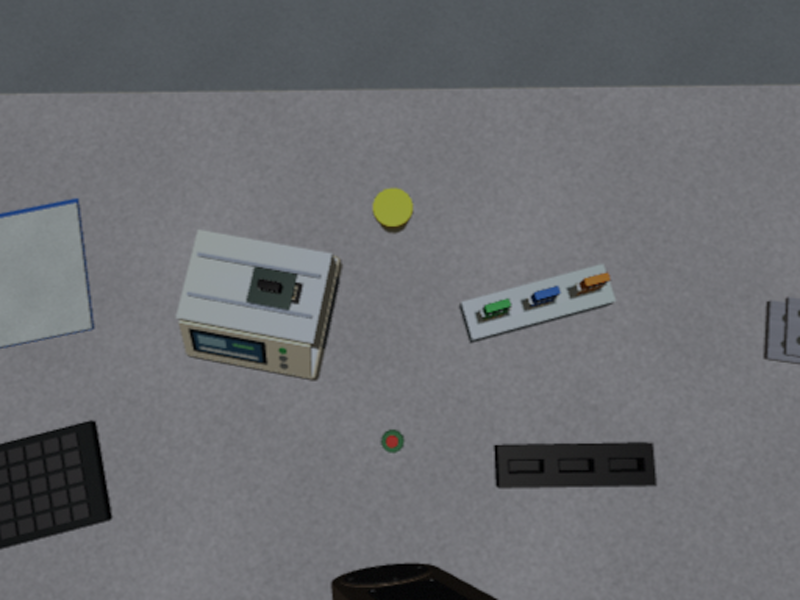

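The top view shows the reader at left (deck about (265,275) of 800x600) with its dust cover. The grey rack is at (540,303), holding green, blue and orange from left to right. The black look-alike rack is below it. The cup is at (392,208) and the bottle at (392,440). I'll zoom in to measure.

```bash
cat > h.py <<'E'
from plant import *
import numpy as np, cv2
def cam(n):
    r=read_camera(n); f=r["color"].shape[0]/2/np.tan(np.radians(r["vfov"])/2)
    return dict(img=r["color"][:,:,::-1].copy(),f=f,cx=r["cx"],cy=r["cy"],T=np.array(r["cam_to_world"]))
def proj(c,P):
    P=np.atleast_2d(P).astype(float); q=(P-c["T"][:3,3])@c["T"][:3,:3]
    return np.stack([c["cx"]+c["f"]*q[:,0]/-q[:,2], c["cy"]-c["f"]*q[:,1]/-q[:,2]],1)
def back(c,uv,z):
    u,v=uv; d=c["T"][:3,:3]@np.array([(u-c["cx"])/c["f"],-(v-c["cy"])/c["f"],-1.]); o=c["T"][:3,3]
    return o+d*(z-o[2])/d[2]
def crop(c,x0,y0,w,h,s,fn):
    cv2.imwrite(fn,cv2.resize(c["img"][y0:y0+h,x0:x0+w],(w*s,h*s),interpolation=cv2.INTER_CUBIC))
def T2(x,y,yaw,P):
    P=np.atleast_2d(P).astype(float); a=np.cos(yaw),np.sin(yaw)
    return np.stack([x+a[0]*P[:,0]-a[1]*P[:,1], y+a[1]*P[:,0]+a[0]*P[:,1], P[:,2]],1)
E
python3 - <<'E'
from h import *
import pickle
C={n:cam(n) for n in("side","top")}
pickle.dump(C,open("c0.pkl","wb"))
crop(C["top"],105,140,120,110,6,"pics/a1.png")
crop(C["top"],285,160,115,65,6,"pics/a2.png")
crop(C["side"],155,205,140,145,4,"pics/a3.png")
crop(C["side"],230,85,60,100,6,"pics/a4.png")
E
```

```text
(no output)
```

View pics/a1.png

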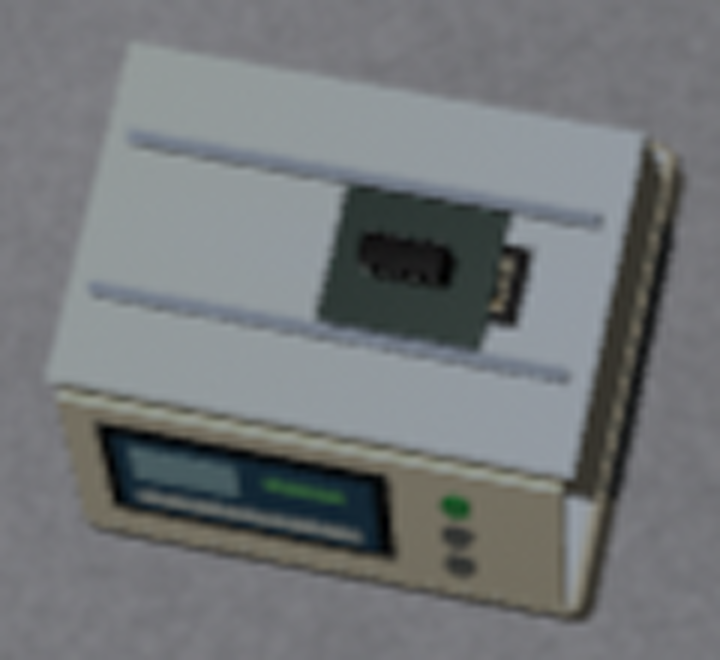

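View pics/a2.png

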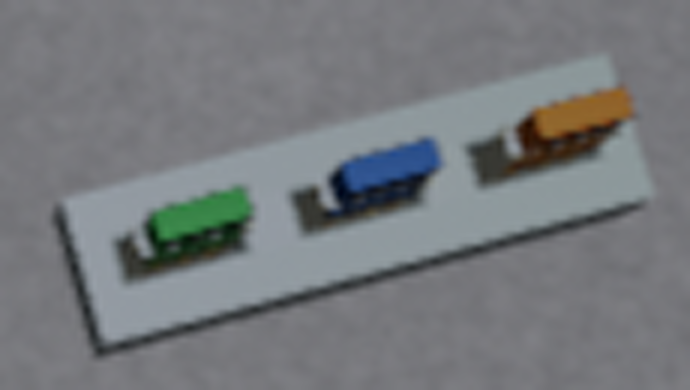

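View pics/a3.png

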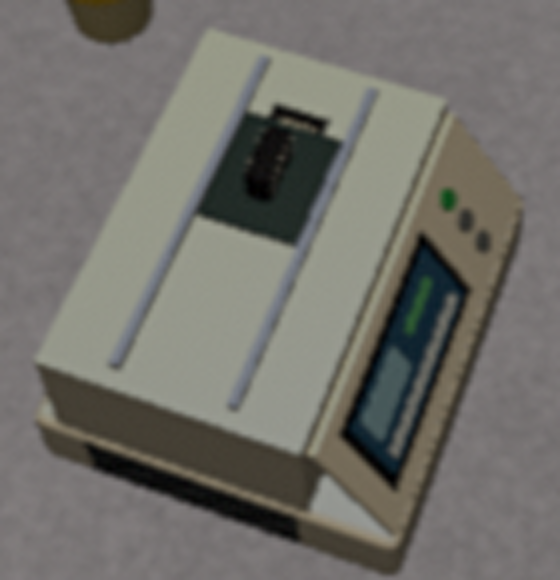

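View pics/a4.png

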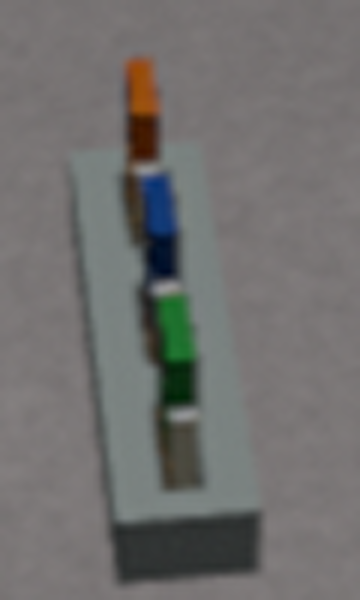

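```bash
cat > meas.py <<'E'
from h import *
import pickle
C=pickle.load(open("c0.pkl","rb"))
def px(p,o,s): return [(o[0]+(a+.5)/s-.5,o[1]+(b+.5)/s-.5) for a,b in p]
def show(name,cam,p,o,s,z):
    B=np.array([back(C[cam],u,z) for u in px(p,o,s)])[:,:2]
    print(name,cam,np.round(B*1000,1).tolist(),"mean",np.round(B.mean(0)*1000,1),"edges",np.round([np.linalg.norm(B[i]-B[i-1])*1000 for i in range(len(B))],0),
     "ang",np.round([np.degrees(np.arctan2(*(B[i]-B[i-1])[::-1])) for i in range(len(B))],1))
show("deck","top",[(130,42),(645,135),(575,480),(47,380)],(105,140),6,.12)
show("deck","side",[(38,362),(210,28),(447,97),(310,455)],(155,205),4,.12)
show("rack","top",[(60,200),(607,55),(655,200),(98,348)],(285,160),6,.04)
show("rack","side",[(115,520),(70,155),(200,143),(260,513)],(230,85),6,.04)
show("blue","top",[(335,165),(430,140),(438,165),(345,195)],(285,160),6,.11)
show("blue","side",[(153,240),(143,175),(168,172),(177,235)],(230,85),6,.11)
show("tabtop","top",[(362,233),(452,246),(450,268),(362,252)],(105,140),6,.146)
show("cover","top",[(348,185),(510,210),(480,350),(320,320)],(105,140),6,.124)
show("cover","side",[(197,212),(245,112),(345,138),(295,244)],(155,205),4,.124)
show("bezend","top",[(530,250),(515,325)],(105,140),6,.12)
show("bezend","side",[(275,105),(328,123)],(155,205),4,.12)
E
python3 meas.py
```

```text
deck top [[666.5, 298.0], [629.6, 105.9], [502.4, 129.1], [539.6, 321.7]] mean [584.5 213.7] edges [129. 196. 129. 196.] ang [ -10.5 -100.9  169.7   79.1]
deck side [[667.8, 297.6], [631.9, 104.7], [505.3, 127.8], [538.0, 321.2]] mean [585.8 212.8] edges [132. 196. 129. 196.] ang [ -10.3 -100.5  169.7   80.4]
rack top [[574.5, -80.2], [631.4, -296.5], [573.2, -311.8], [516.0, -93.8]] mean [ 573.8 -195.6] edges [ 60. 224.  60. 225.] ang [  13.1  -75.2 -165.3  104.7]
rack side [[577.9, -83.4], [634.5, -296.3], [576.9, -313.3], [520.1, -96.1]] mean [ 577.3 -197.3] edges [ 59. 220.  60. 224.] ang [  12.4  -75.1 -163.6  104.7]
blue top [[573.9, -175.1], [583.0, -210.0], [573.7, -212.5], [562.7, -178.3]] mean [ 573.3 -194. ] edges [12. 36. 10. 36.] ang [  16.   -75.4 -165.1  107.7]
blue side [[576.3, -174.6], [586.5, -212.2], [576.5, -215.6], [567.1, -178.9]] mean [ 576.6 -195.3] edges [10. 39. 11. 38.] ang [  25.3  -74.8 -161.4  104.4]
tabtop top [[587.7, 203.0], [582.7, 170.8], [574.8, 171.2], [580.8, 202.7]] mean [581.5 186.9] edges [ 7. 33.  8. 32.] ang [  2.  -98.7 176.6  79.3]
cover top [[610.5, 213.8], [600.8, 154.2], [549.1, 163.8], [560.5, 222.1]] mean [580.2 188.5] edges [51. 60. 53. 59.] ang [ -9.4 -99.3 169.5  79. ]
cover side [[613.3, 213.2], [602.5, 154.5], [550.9, 161.7], [563.9, 222.7]] mean [582.6 188. ] edges [50. 60. 52. 62.] ang [ -10.9 -100.4  172.1   78. ]
bezend top [[586.7, 147.2], [559.0, 152.0]] mean [572.8 149.6] edges [28. 28.] ang [ -9.8 170.2]
bezend side [[589.4, 145.7], [561.3, 152.0]] mean [575.4 148.8] edges [29. 29.] ang [-12.7 167.3]
```

```bash
python3 -m crank '[[-1,4.5,0,-0.7,0,0,-8.1],[-1,4.5,0,-0.7,0,0,-8.1],[-1,4.5,0,-0.7,0,0,-8.1],[-1,4.5,0,-0.7,0,0,-8.1],[-1,4.5,0,-0.7,0,0,-8.1]]' 30; python3 -m crank '[[-1,4.5,0,0,0,0,-8.1],[-1,4.5,0,0,0,0,-8.1],[-1,4.5,0,0,0,0,-8.1],[-1,4.5,0,0,0,0,0],[-1,4.5,0,0,0,0,0]]'; python3 go.py 580 187 250 79.5
```

```text
time: 1.75
eef_pos: [0.3612, -0.5393, 0.2515]
tcp_rot: [0.885, 0.465, 0.0, 0.0]
contact_force: [-0.0, -0.1, 0.6]
opening: 0.998
time: 2.25
eef_pos: [0.437, -0.3303, 0.2514]
tcp_rot: [0.769, 0.639, 0.0, 0.0]
contact_force: [0.6, 0.3, 1.6]
opening: 1.003
t 2.25 pos [ 437.  -330.3  251.4] yaw 79.41 tilt [ 0.0003 -0.0001] open 1.003 F [0.6 0.3 1.6]
shift now-tool cm [53.48  4.55  0.14] turn deg [ 0.02  0.   -0.09]
shift target-tool cm [53.47  4.64  0.14]
```

```bash
python3 -m crank '[[-1,4.5,0.4,0,0,0,0],[-1,4.5,0.4,0,0,0,0],[-1,4.5,0.4,0,0,0,0],[-1,4.5,0.4,0,0,0,0],[-1,4.5,0.4,0,0,0,0]]'; python3 -m crank '[[-1,4.5,0.4,0,0,0,0],[-1,4.5,0.4,0,0,0,0],[-1,4.5,0.4,0,0,0,0],[0.2,4.5,0.4,0,0,0,0],[0.2,4.5,0.4,0,0,0,0]]';python3 -m crank '[[0.2,4.5,0.4,0.5,0,0,0],[0.2,4.0,0.2,0.5,0,0,0],[0.2,0,0,0,0,0,0]]'; python3 go.py 581 187 200 79.5
```

```text
time: 2.75
eef_pos: [0.4979, -0.1128, 0.2517]
tcp_rot: [0.769, 0.639, 0.0, 0.0]
contact_force: [0.4, 0.5, -0.5]
opening: 0.998
time: 3.25
eef_pos: [0.559, 0.1048, 0.2517]
tcp_rot: [0.769, 0.639, 0.0, 0.0]
contact_force: [-0.0, -0.6, 0.6]
opening: 0.686
time: 3.55
eef_pos: [0.58, 0.1895, 0.2402]
tcp_rot: [0.768, 0.641, -0.0, -0.001]
contact_force: [0.4, -0.5, -0.4]
opening: 0.398
t 3.55 pos [580.  189.5 240.2] yaw 79.69 tilt [-0.0014  0.0012] open 0.398 F [ 0.4 -0.5 -0.4]
shift now-tool cm [-0.23  0.15  4.02] turn deg [-0.09 -0.06  0.19]
shift target-tool cm [-0.23  0.15  4.02]
```

```bash
python3 -m crank '[[0.2,-0.1,0.1,3.5,0,0,0],[0.2,-0.1,0,3.5,0,0,0],[0.2,0,0,0,0,0,0]]'; python3 go.py 581 187 146 79.5
python3 - <<'E'
from h import *
for n,b in(("side",(165,195,130,120,5)),("top",(105,120,120,110,6))):
    c=cam(n); crop(c,*b,f"pics/b_{n}.png")
E
```

```text
time: 3.85
eef_pos: [0.577, 0.1821, 0.1654]
tcp_rot: [0.77, 0.639, -0.005, -0.003]
contact_force: [-0.1, -1.5, -0.5]
opening: 0.4
t 3.85 pos [577.  182.1 165.4] yaw 79.38 tilt [-0.0114 -0.0019] open 0.4 F [-0.1 -1.5 -0.5]
shift now-tool cm [0.57 0.32 1.93] turn deg [-0.62  0.23 -0.12]
shift target-tool cm [0.56 0.3  1.94]
```

View pics/b_side.png

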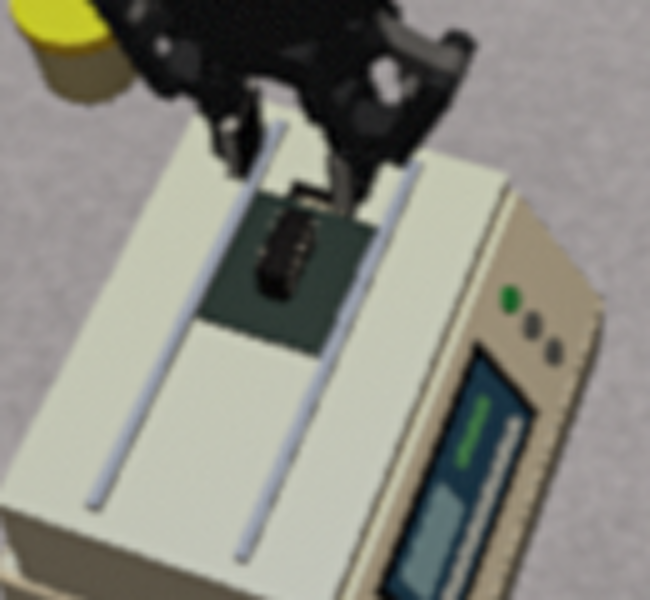

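View pics/b_top.png

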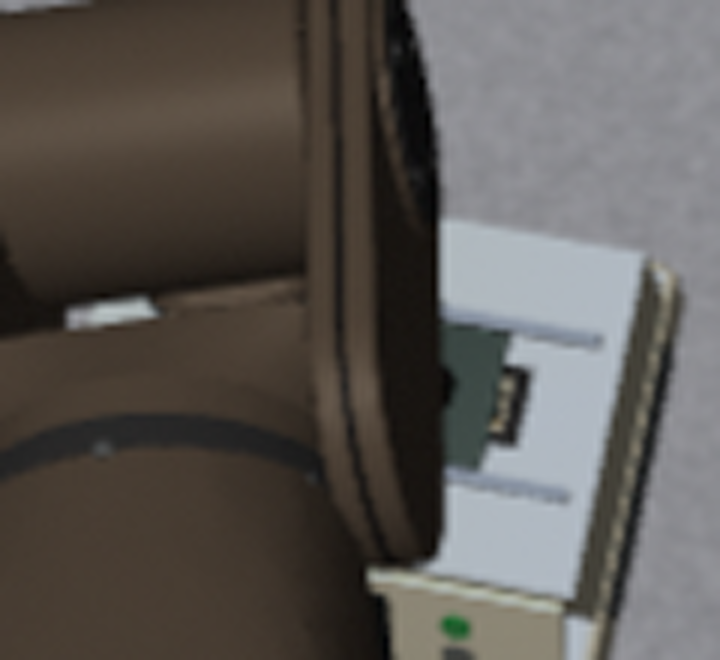

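The side view shows the tab at about (285,258) in the crop, with the finger tips above and behind it, which fits their extra height. The top view of the jaws is blocked by the arm. Next I'll let the arm settle and check the offset.

```bash
python3 go.py 581 187 146 79.5
python3 - <<'E'
from h import *
s=get_state(); c=cam("side"); M=__import__("scipy.spatial.transform",fromlist=["Rotation"]).Rotation.from_quat(s["tcp_rot"]).as_matrix()
for dz in (0.007,.012): 
  for dy in(-.017,.017): print(dz,dy,np.round((proj(c,s["eef_pos"]+M@[0,dy,dz])-[165,195])*5,0))
E
```

```text
t 3.95 pos [580.6 182.6 171.3] yaw 79.37 tilt [-0.0012 -0.0003] open 0.401 F [-0.2  0.2  0.8]
shift now-tool cm [ 0.44 -0.04  2.53] turn deg [-0.07  0.03 -0.13]
shift target-tool cm [ 0.44 -0.04  2.53]
0.007 -0.017 [[330. 213.]]
0.007 0.017 [[246. 187.]]
0.012 -0.017 [[331. 220.]]
0.012 0.017 [[247. 194.]]
```

```bash
python3 -m crank '[[0.2,0.4,0,1.3,0,0,0],[0.2,0,0,1.2,0,0,0],[0.2,0,0,0,0,0,0],[0.2,0,0,0,0,0,0]]'; python3 go.py 581 187 146 79.5
```

```text
time: 4.4
eef_pos: [0.5813, 0.1871, 0.1458]
tcp_rot: [0.769, 0.639, -0.0, -0.0]
contact_force: [0.7, 0.2, 0.5]
opening: 0.402
t 4.4 pos [581.3 187.1 145.8] yaw 79.41 tilt [-0.0011 -0.0002] open 0.402 F [0.7 0.2 0.5]
shift now-tool cm [-0.01 -0.02 -0.02] turn deg [-0.06  0.02 -0.09]
shift target-tool cm [-0.01 -0.02 -0.02]
```

```bash
python3 -m crank '[[1,0,0,0,0,0,0],[1,0,0,0,0,0,0],[1,0,0,0,0,0,0],[1,0,0,0,0,0,0],[1,0,0,0,0,0,0]]' 30; python3 go.py 581 187 146 79.5
```

```text
time: 4.9
eef_pos: [0.5817, 0.1871, 0.1465]
tcp_rot: [0.769, 0.639, 0.0, 0.0]
contact_force: [-0.6, 0.3, 0.8]
opening: -0.003
t 4.9 pos [581.7 187.1 146.5] yaw 79.4 tilt [0.0003 0.    ] open -0.003 F [-0.6  0.3  0.8]
shift now-tool cm [-0.02 -0.07  0.05] turn deg [ 0.02 -0.01 -0.1 ]
shift target-tool cm [-0.02 -0.07  0.05]
```

Run:
```python
from h import *
from scipy.spatial.transform import Rotation as R
c=cam("side"); s=get_state(); M=R.from_quat(s["tcp_rot"]).as_matrix()
for dz in(0,.017):
    p=proj(c,s["eef_pos"]+M@[0,0,dz])[0]; print(p, (p-[165,195])*5)
crop(c,165,195,130,120,5,"pics/c_side.png")
cv2.imwrite("pics/c_full.png",cv2.resize(c["img"],(800,600)))
```

```text
[222.17808834 241.98546002] [285.89044169 234.9273001 ]
[222.73067959 246.64883001] [288.65339797 258.24415003]
```

View pics/c_side.png

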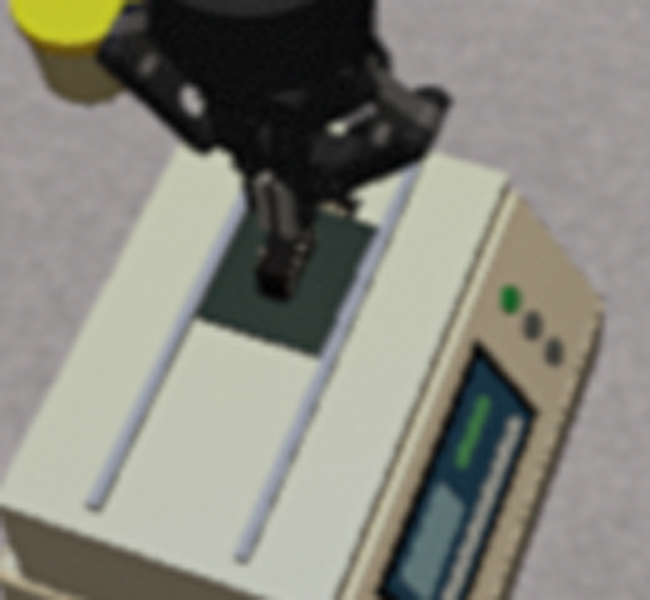

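Run:
```python
from h import *
import pickle
C=pickle.load(open("c0.pkl","rb"))
yaw=np.radians(-10.5)
def box(x,y,z,dx,dy,dz): return [(x+a*dx/2,y+b*dy/2,z+c*dz/2) for c in(-1,1) for a,b in((-1,-1),(1,-1),(1,1),(-1,1))]
def draw(im,P,s,o,col):
    P=np.round((P-o)*s+s/2-.5).astype(int)
    for i in range(4):
        for a,b in((i,(i+1)%4),(4+i,4+(i+1)%4),(i,4+i)): cv2.line(im,tuple(map(int,P[a])),tuple(map(int,P[b])),col,1)
for n,o,s,w,h in(("top",(145,160),10,60,50),("side",(195,220),10,55,50)):
    c=C[n]; im=cv2.resize(c["img"][o[1]:o[1]+h,o[0]:o[0]+w],None,fx=s,fy=s,interpolation=cv2.INTER_CUBIC)
    T=lambda b:proj(c,T2(.5815,.1875,yaw,np.array(b)))
    im=np.clip(im*1.6,0,255).astype(np.uint8).copy()
    draw(im,T(box(0,0,.135,.014,.032,.022)),s,o,(0,0,255)); draw(im,T(box(0,0,.122,.052,.062,.004)),s,o,(0,255,0))
    cv2.imwrite(f"pics/d_{n}.png",im)
```

```text
(no output)
```

View pics/d_top.png

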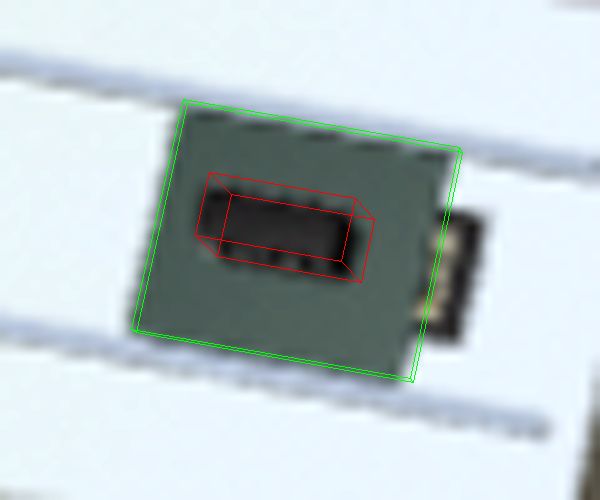

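View pics/d_side.png

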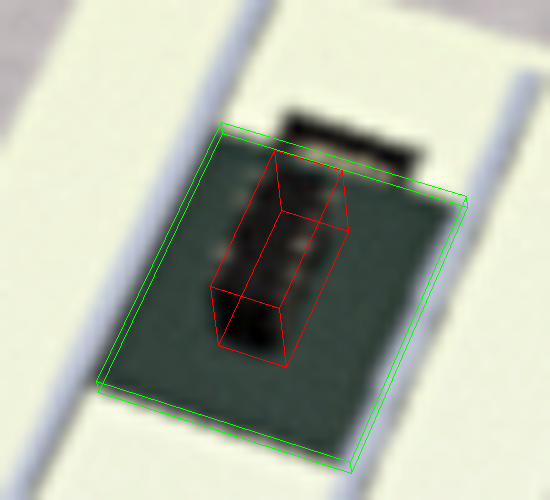

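Run:
```python
from h import *
from scipy.spatial.transform import Rotation as R
c=cam("side"); s=get_state(); M=R.from_quat(s["tcp_rot"]).as_matrix()
print(np.round(s["eef_pos"],4),s["opening"],s["contact_force"],s["time"])
o=(195,200);k=9
im=cv2.resize(c["img"][o[1]:o[1]+65,o[0]:o[0]+60],None,fx=k,fy=k,interpolation=cv2.INTER_CUBIC)
im=np.clip(im*2.5,0,255).astype(np.uint8).copy()
def L(a,b,col):
    P=np.round((proj(c,[s["eef_pos"]+M@a,s["eef_pos"]+M@b])-o)*k+k/2-.5).astype(int); cv2.line(im,tuple(map(int,P[0])),tuple(map(int,P[1])),col,1)
for y in(-.011,.011): L([y,0,-.02],[y,0,.017],(0,0,255))
L([-.011,0,.017],[.011,0,.017],(0,0,255))
L([-.011,0,0],[.011,0,0],(0,255,255))
cv2.imwrite("pics/e.png",im)
```

```text
[0.5816 0.1871 0.1464] 0.0004647137932064001 [-0.40206944 -0.11824846 -0.19226581] 5.0
```

View pics/e.png

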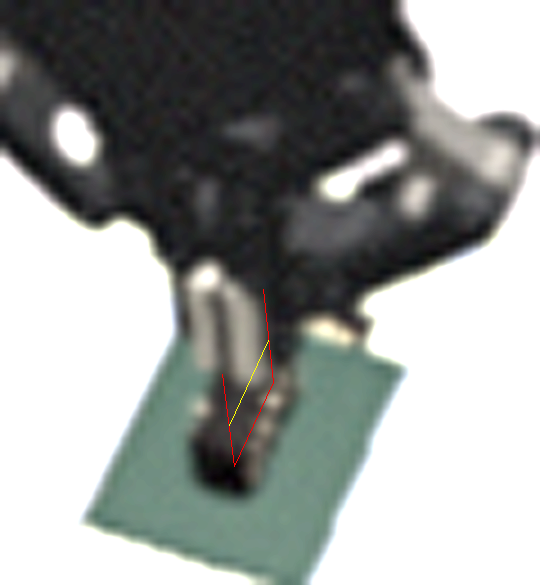

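```bash
python3 -m crank '[[1,0,0,-2.5,0,0,0],[1,0,0,-2.5,0,0,0],[1,0,0,0,0,0,0],[1,0,0,0,0,0,0],[1,0,0,0,0,0,0]]'
python3 - <<'E'
from h import *
from scipy.spatial.transform import Rotation as R
c=cam("side"); s=get_state(); M=R.from_quat(s["tcp_rot"]).as_matrix()
print(np.round(s["eef_pos"],4),s["opening"],s["contact_force"],s["time"])
o=(190,190);k=9
im=cv2.resize(c["img"][o[1]:o[1]+65,o[0]:o[0]+65],None,fx=k,fy=k,interpolation=cv2.INTER_CUBIC)
im=np.clip(im*2.5,0,255).astype(np.uint8).copy()
def L(a,b,col):
    P=np.round((proj(c,[s["eef_pos"]+M@a,s["eef_pos"]+M@b])-o)*k+k/2-.5).astype(int); cv2.line(im,tuple(map(int,P[0])),tuple(map(int,P[1])),col,1)
for y in(-.011,.011): L([y,0,-.02],[y,0,.017],(0,0,255))
L([-.011,0,.017],[.011,0,.017],(0,0,255))
L([-.011,0,0],[.011,0,0],(0,255,255))
cv2.imwrite("pics/f.png",im)
E
```

```text
time: 5.5
eef_pos: [0.5808, 0.187, 0.1948]
tcp_rot: [0.769, 0.639, -0.001, -0.001]
contact_force: [-0.1, -0.8, -0.3]
opening: 0.002
[0.5806 0.1869 0.1945] 0.0024869026312546974 [ 0.58257528  0.15149338 -0.92064804] 5.55
```

View pics/f.png

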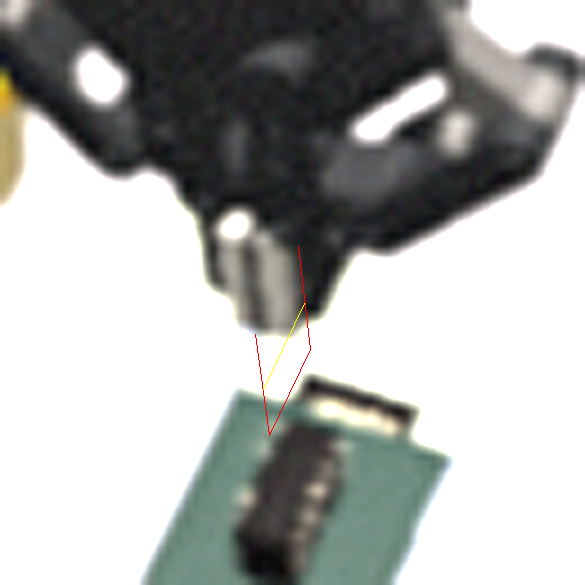

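With the hand raised, the closed pad tips sit at about (268,328) in the 9x crop, where my model predicts (270,433). The real tips are therefore well above where I assumed, and the jaws closed above the tab. I'll calibrate height by touch: come down around the tab with the jaws slightly open and watch the force.

```bash
python3 -m crank '[[0.35,0,0,1.5,0,0,0],[0.35,0,0,1.5,0,0,0],[0.35,0,0,1.2,0,0,0],[0.35,0,0,0,0,0,0],[0.35,0,0,0,0,0,0]]';  python3 -m crank '[[0.35,0,0,0,0,0,0],[0.35,0,0,0.3,0,0,0],[0.35,0,0,0.3,0,0,0],[0.35,0,0,0,0,0,0],[0.35,0,0,0,0,0,0]]'; python3 go.py 581 187 146 79.5
python3 - <<'E'
from h import *
c=cam("side"); o=(190,190);k=9
im=cv2.resize(c["img"][o[1]:o[1]+65,o[0]:o[0]+65],None,fx=k,fy=k,interpolation=cv2.INTER_CUBIC)
cv2.imwrite("pics/g.png",np.clip(im*2.5,0,255).astype(np.uint8))
c=cam("top"); cv2.imwrite("pics/g_top.png",cv2.resize(c["img"],(800,600)))
E
```

```text
time: 6.05
eef_pos: [0.5812, 0.187, 0.1532]
tcp_rot: [0.769, 0.639, -0.001, -0.0]
contact_force: [0.7, 0.3, 0.1]
opening: 0.323
time: 6.55
eef_pos: [0.5815, 0.1871, 0.1483]
tcp_rot: [0.769, 0.639, -0.0, -0.0]
contact_force: [-0.8, -0.2, -0.0]
opening: 0.327
t 6.55 pos [581.5 187.1 148.3] yaw 79.4 tilt [-0.0001  0.    ] open 0.327 F [-0.8 -0.2 -0. ]
shift now-tool cm [-0.02 -0.05  0.23] turn deg [-0.   0.  -0.1]
shift target-tool cm [-0.02 -0.05  0.23]
```

View pics/g.png

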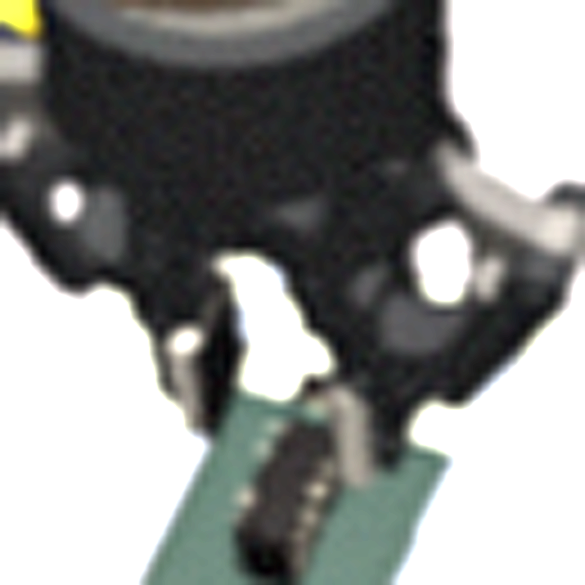

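View pics/g_top.png

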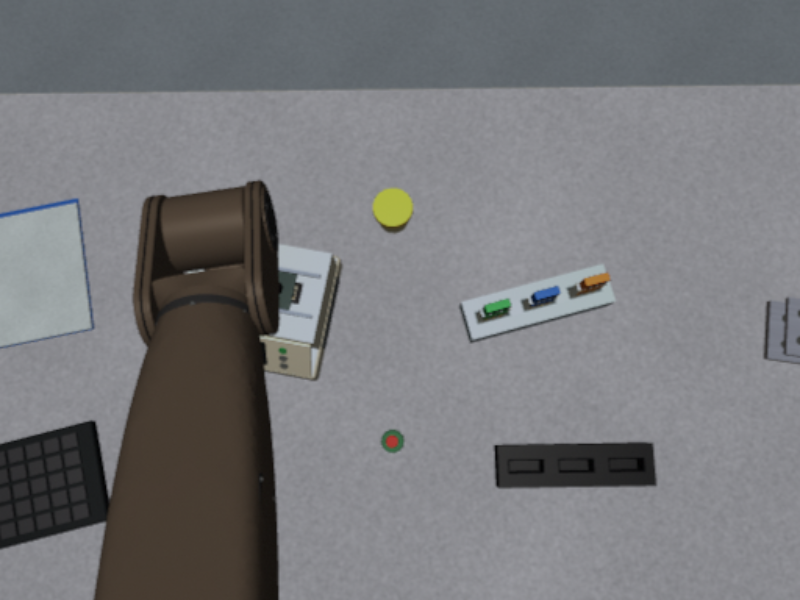

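```bash
for i in 1 2 ; do python3 -m crank '[[0.35,0,0,0.3,0,0,0],[0.35,0,0,0,0,0,0],[0.35,0,0,0.3,0,0,0],[0.35,0,0,0,0,0,0]]' | egrep "eef|force"; done
```

```text
eef_pos: [0.5813, 0.187, 0.1417]
contact_force: [0.4, 0.0, -0.1]
eef_pos: [0.5813, 0.187, 0.1358]
contact_force: [1.0, 0.0, 1.1]
```

```bash
for i in 1 2 ; do python3 -m crank '[[0.35,0,0,0.2,0,0,0],[0.35,0,0,0,0,0,0],[0.35,0,0,0.2,0,0,0],[0.35,0,0,0,0,0,0]]' | egrep "eef|force"; done
python3 - <<'E'
from h import *
c=cam("side"); o=(190,190);k=9
im=cv2.resize(c["img"][o[1]:o[1]+65,o[0]:o[0]+65],None,fx=k,fy=k,interpolation=cv2.INTER_CUBIC)
cv2.imwrite("pics/g2.png",np.clip(im*2.5,0,255).astype(np.uint8))
E
```

```text
eef_pos: [0.5814, 0.187, 0.132]
contact_force: [0.1, -0.6, 0.1]
eef_pos: [0.5814, 0.1871, 0.128]
contact_force: [0.3, -0.2, -0.1]
```

View pics/g2.png

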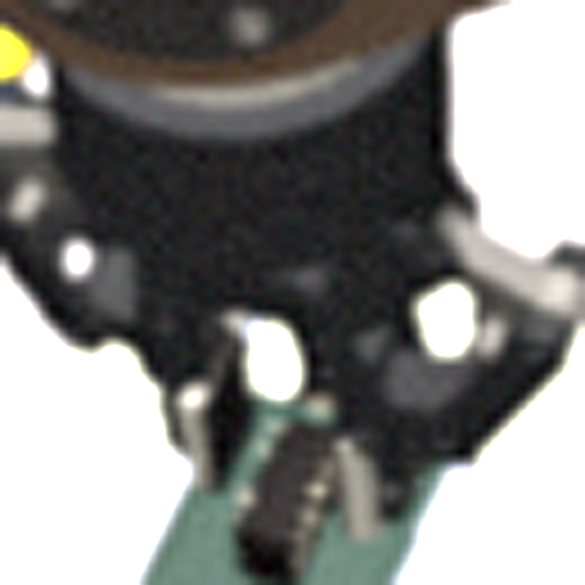

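```bash
for i in 1 2 3 ; do python3 -m crank '[[0.35,0,0,0.2,0,0,0],[0.35,0,0,0,0,0,0],[0.35,0,0,0,0,0,0]]' | egrep "eef|force"; done
```

```text
eef_pos: [0.5816, 0.1871, 0.1262]
contact_force: [-0.9, 0.2, -0.2]
eef_pos: [0.5815, 0.1871, 0.1242]
contact_force: [0.2, -0.5, 0.7]
eef_pos: [0.5815, 0.1871, 0.1222]
contact_force: [-0.8, -0.6, 0.1]
```

```bash
python3 -m crank '[[1,0,0,0,0,0,0],[1,0,0,0,0,0,0],[1,0,0,0,0,0,0]]' 30;python3 - <<'E'
from h import *
c=cam("side"); o=(190,190);k=9
im=cv2.resize(c["img"][o[1]:o[1]+65,o[0]:o[0]+65],None,fx=k,fy=k,interpolation=cv2.INTER_CUBIC)
cv2.imwrite("pics/g3.png",np.clip(im*2.5,0,255).astype(np.uint8))
E
```

```text
time: 9.5
eef_pos: [0.5835, 0.1867, 0.1228]
tcp_rot: [0.77, 0.639, 0.002, 0.002]
contact_force: [5.5, -1.5, -1.3]
opening: 0.146
```

View pics/g3.png

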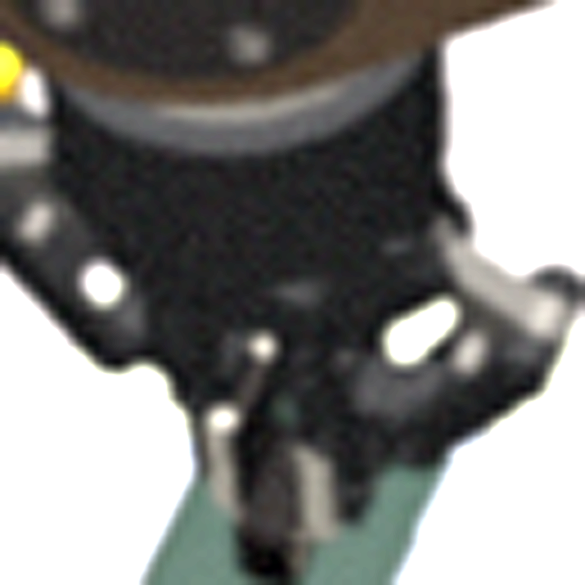

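The jaws now hold the tab: opening is 0.146 (about 12 mm) with a small sideways load. I'll slide the cover along tool +x.

```bash
python3 -m crank '[[1,0.5,0.2,0,0,0,0],[1,1,0,0,0,0,0],[1,1,0,0,0,0,0],[1,1,0,0,0,0,0],[1,1,0,0,0,0,0]]'; python3 go.py 591.5 241.5 122 79.5;  python3 -m crank '[[1,0.7,0,0,0,0,0],[1,0.2,0,0,0,0,0],[1,0,0,0,0,0,0],[1,0,0,0,0,0,0]]'; python3 go.py 591.5 241.5 122 79.5
```

```text
time: 10.05
eef_pos: [0.5922, 0.2321, 0.1227]
tcp_rot: [0.769, 0.639, 0.0, 0.0]
contact_force: [0.4, -1.2, 2.2]
opening: 0.15
t 10.05 pos [592.2 232.1 122.7] yaw 79.43 tilt [0.0008 0.    ] open 0.15 F [ 0.4 -1.2  2.2]
shift now-tool cm [ 0.91 -0.24  0.07] turn deg [ 0.05 -0.01 -0.07]
shift target-tool cm [ 0.91 -0.24  0.07]
time: 10.45
eef_pos: [0.5938, 0.2404, 0.1227]
tcp_rot: [0.769, 0.639, 0.001, -0.0]
contact_force: [0.5, 1.0, 2.9]
opening: 0.149
t 10.45 pos [593.8 240.4 122.7] yaw 79.39 tilt [0.0012 0.0014] open 0.149 F [0.5 1.  2.9]
shift now-tool cm [ 0.07 -0.25  0.07] turn deg [ 0.05 -0.09 -0.11]
shift target-tool cm [ 0.07 -0.25  0.07]
```

```bash
for i in 1 2 3; do python3 -m crank '[[1,0.2,0,0,0,0,0],[1,0,0,0,0,0,0],[1,0,0,0,0,0,0]]' | egrep "eef|force"; done
```

```text
eef_pos: [0.594, 0.2415, 0.1227]
contact_force: [-0.2, -0.9, 5.0]
eef_pos: [0.5942, 0.2423, 0.1227]
contact_force: [-0.8, -3.7, 5.9]
eef_pos: [0.5942, 0.2424, 0.1226]
contact_force: [-2.6, -8.4, 7.4]
```

```bash
python3 -m crank '[[0.3,0,0,0,0,0,0],[0.3,0,0,0,0,0,0],[0.3,0,0,-1,0,0,0],[0.3,0,0,-4,0,0,0],[0.3,0,0,-4.5,0,0,0]]'; python3 -m crank '[[0.3,-4,0,-4.5,0,0,0],[0,-4.5,0,0,0,0,0],[-0.2,-4.5,0,0,0,0,0],[-0.2,-4.5,0,0,0,0,0],[-0.2,-4.5,0,0,0,0,0]]';python3 -m crank '[[-0.2,-4.5,0,0,0,0,5],[-0.2,-4.5,0,0,0,0,0],[-0.2,0,0,0,0,0,0],[-0.2,0,0,0,0,0,0]]'
python3 - <<'E'
from h import *
from scipy.spatial.transform import Rotation as R
import pickle
s=get_state(); M=R.from_quat(s["tcp_rot"]).as_matrix(); print(s["eef_pos"],s["opening"],s["time"])
C={}
for n in("top","side"):
    c=C[n]=cam(n); im=c["img"].copy()
    for dz,col in((0,(0,255,255)),(.017,(0,0,255))):
        p=proj(c,s["eef_pos"]+M@[0,0,dz])[0]; print(n,dz,p)
    cv2.imwrite(f"pics/i_{n}.png",cv2.resize(im,(800,600),interpolation=cv2.INTER_CUBIC))
pickle.dump(C,open("c1.pkl","wb"))
E
```

```text
time: 11.85
eef_pos: [0.5929, 0.2458, 0.2159]
tcp_rot: [0.769, 0.639, -0.002, -0.001]
contact_force: [0.8, 1.4, 0.2]
opening: 0.347
time: 12.35
eef_pos: [0.5547, 0.0351, 0.2552]
tcp_rot: [0.769, 0.639, 0.0, 0.0]
contact_force: [1.7, -0.3, 0.1]
opening: 0.599
time: 12.75
eef_pos: [0.5349, -0.0519, 0.255]
tcp_rot: [0.797, 0.604, 0.0, -0.0]
contact_force: [0.3, -0.0, 0.2]
opening: 0.601
[ 0.53487426 -0.05192208  0.25503807] 0.6007163457804844 12.75
top 0 [288.18271391 192.73238235]
top 0.017 [287.64795902 194.38265649]
side 0 [265.46303965 116.05812247]
side 0.017 [265.35205159 122.2690363 ]
```

View pics/i_top.png

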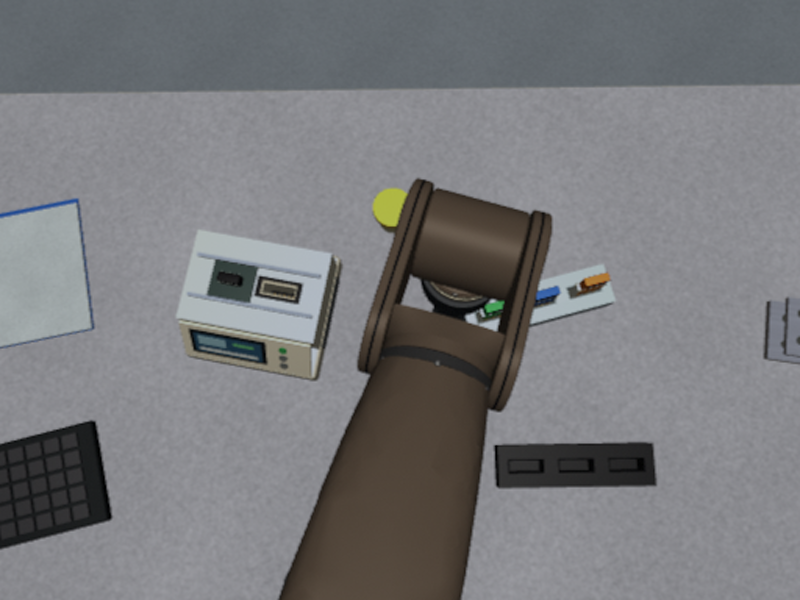

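View pics/i_side.png

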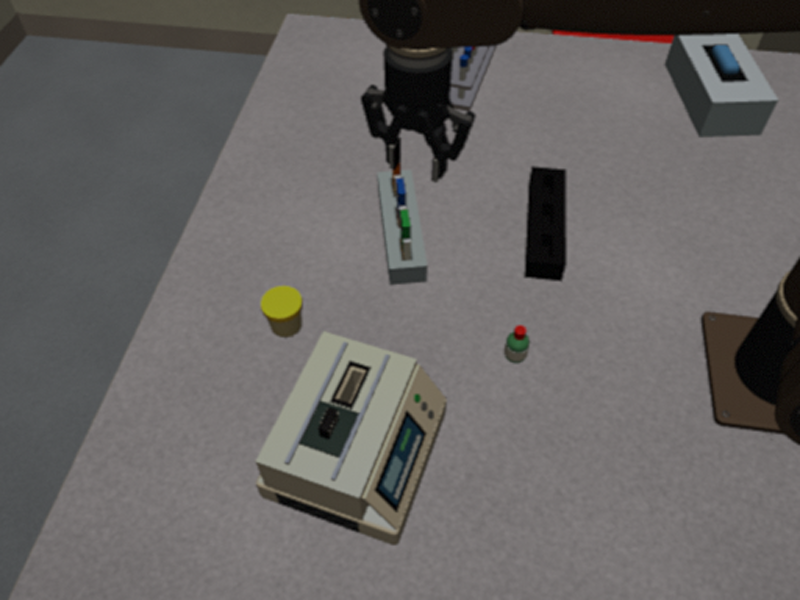

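The cover is fully open: the port is clear at about (279,290) in the top view and (350,385) in the side view. Next I'll measure the port and re-project it.

Run:
```python
from h import *
import pickle
from scipy.spatial.transform import Rotation as R
C=pickle.load(open("c1.pkl","rb"))
for n,o,w,h,k in(("top",(130,160),75,50,10),("side",(195,220),55,50,10)):
    im=cv2.resize(C[n]["img"][o[1]:o[1]+h,o[0]:o[0]+w],None,fx=k,fy=k,interpolation=cv2.INTER_CUBIC)
    cv2.imwrite(f"pics/j_{n}.png",np.clip(im*1.3,0,255).astype(np.uint8))
s=get_state()
print(proj(C["top"],s["eef_pos"]+[0,0,.13]),proj(C["top"],s["eef_pos"]+[0,0,.16]))
for n in C:
    for t in("port","cover_tab","blue_center"): print(n,t,[(np.round(d["location"],1),round(d["p"],2)) for d in place_of(t,n)])
```

```text
[[292.16756484 177.21297106]] [[293.5334013  172.79372141]]
top port [(array([182.3, 184.4]), 0.67)]
top cover_tab [(array([146.3, 179.8]), 0.6)]
top blue_center [(array([344.1, 193.5]), 0.69)]
side port [(array([222.1, 248.2]), 0.61)]
side cover_tab [(array([208.5, 271.3]), 0.77)]
side blue_center [(array([253.8, 128.1]), 0.7)]
```

View pics/j_top.png

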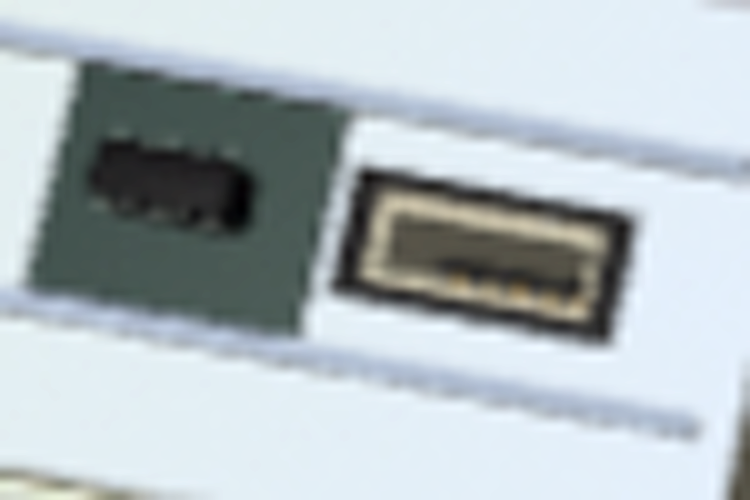

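View pics/j_side.png

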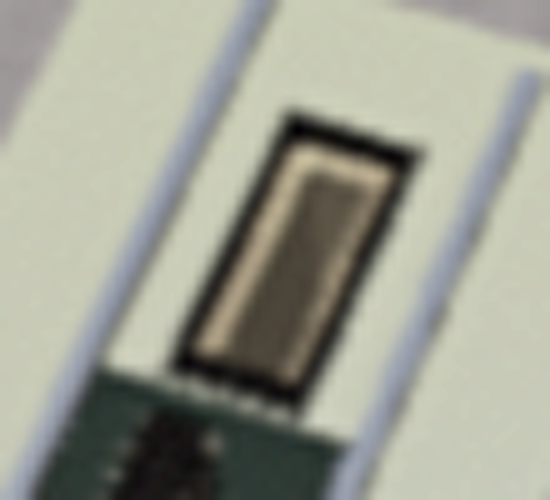

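```bash
cat > meas2.py <<'E'
from meas import *
C=pickle.load(open("c1.pkl","rb"))
import meas; meas.C=C
print("----")
show("port","top",[(362,168),(637,212),(608,343),(335,292)],(130,160),10,.12)
show("port","side",[(178,368),(290,112),(423,152),(302,408)],(195,220),10,.12)
E
python3 meas2.py | sed -n '/----/,$p'
python3 go.py 575 -194.5 200 104.7
```

```text
----
port top [[598.1, 207.3], [587.8, 146.5], [558.7, 152.2], [570.4, 212.2]] mean [578.8 179.6] edges [28. 62. 30. 61.] ang [-10.1 -99.6 169.   79. ]
port side [[598.7, 205.8], [589.1, 145.3], [561.2, 150.5], [573.5, 210.6]] mean [580.6 178.1] edges [26. 61. 28. 61.] ang [-10.8 -99.  169.5  78.4]
t 13.15 pos [535.1 -50.6 254.6] yaw 74.49 tilt [-0.0001  0.0001] open 0.602 F [ 0.5  0.3 -0.3]
shift now-tool cm [-12.8    7.69   5.46] turn deg [-1.000e-02 -1.000e-02 -3.021e+01]
shift target-tool cm [-14.93   0.2    5.46]
```

```bash
python3 -m crank '[[0,0,0,0,0,0,-7.5],[0,0,0,0,0,0,-7.5],[0,0,0,0,0,0,-7.5],[0,0,0,0,0,0,-7.7],[0,0,0,0,0,0,0]]'; python3 go.py 577 -195 200 104.7; python3 -m crank '[[0,-4,0,1.5,0,0,0],[0,-4,0,1.5,0,0,0],[0,-4,0,1.5,0,0,0],[0,-2.9,0,0.9,0,0,0],[0,0,0,0,0,0,0]]'; python3 go.py 577 -195 200 104.7
```

```text
time: 13.65
eef_pos: [0.5351, -0.0511, 0.2546]
tcp_rot: [0.611, 0.791, 0.0, -0.0]
contact_force: [1.1, 0.5, -0.6]
opening: 0.501
t 13.65 pos [535.1 -51.1 254.6] yaw 104.63 tilt [-0.0001  0.0001] open 0.501 F [ 1.1  0.5 -0.6]
shift now-tool cm [-14.99   0.42   5.46] turn deg [-0.   -0.   -0.07]
shift target-tool cm [-14.99   0.4    5.46]
time: 14.15
eef_pos: [0.5722, -0.1983, 0.1984]
tcp_rot: [0.614, 0.789, -0.001, -0.001]
contact_force: [-0.3, 1.2, -0.1]
opening: 0.505
t 14.15 pos [ 572.2 -198.3  198.4] yaw 104.24 tilt [-0.0029  0.0008] open 0.505 F [-0.3  1.2 -0.1]
shift now-tool cm [ 0.2   0.55 -0.16] turn deg [-0.15 -0.08 -0.46]
shift target-tool cm [ 0.2   0.55 -0.16]
```

```bash
python3 -m crank '[[0,0,0.4,2.5,0,0,0],[0,0,0,2.5,0,0,0],[0,0,0,1.5,0,0,0],[0,0,0,0,0,0,0],[0,0,0,0,0,0,0]]'; python3 go.py 577 -195 130 104.7
python3 - <<'E'
from h import *
from scipy.spatial.transform import Rotation as R
s=get_state(); M=R.from_quat(s["tcp_rot"]).as_matrix()
for n,o,w,h,k in(("side",(225,65),70,90,6),("top",(285,140),120,90,6)):
    c=cam(n); im=cv2.resize(c["img"][o[1]:o[1]+h,o[0]:o[0]+w],None,fx=k,fy=k,interpolation=cv2.INTER_CUBIC)
    im=np.clip(im*1.7,0,255).astype(np.uint8)
    for dz in (-.012,.0,.017):
      for dy in(-.0213,.0213):
        p=(proj(c,s["eef_pos"]+M@[-0.0,dy,dz])[0]-o)*k; cv2.circle(im,(int(p[0]),int(p[1])),2,(0,0,255),-1)
    cv2.imwrite(f"pics/k_{n}.png",im)
E
```

```text
time: 14.65
eef_pos: [0.5768, -0.1943, 0.1363]
tcp_rot: [0.612, 0.791, 0.0, 0.0]
contact_force: [0.0, -0.7, 0.4]
opening: 0.497
t 14.65 pos [ 576.8 -194.3  136.3] yaw 104.59 tilt [ 0.0005 -0.0002] open 0.497 F [ 0.  -0.7  0.4]
shift now-tool cm [-0.08  0.01  0.63] turn deg [ 0.02  0.02 -0.11]
shift target-tool cm [-0.08  0.01  0.63]
```

View pics/k_side.png

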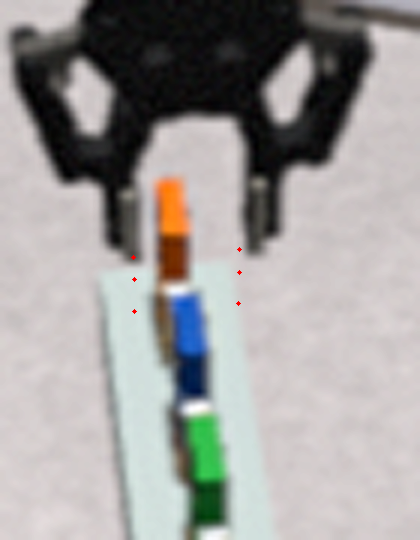

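View pics/k_top.png

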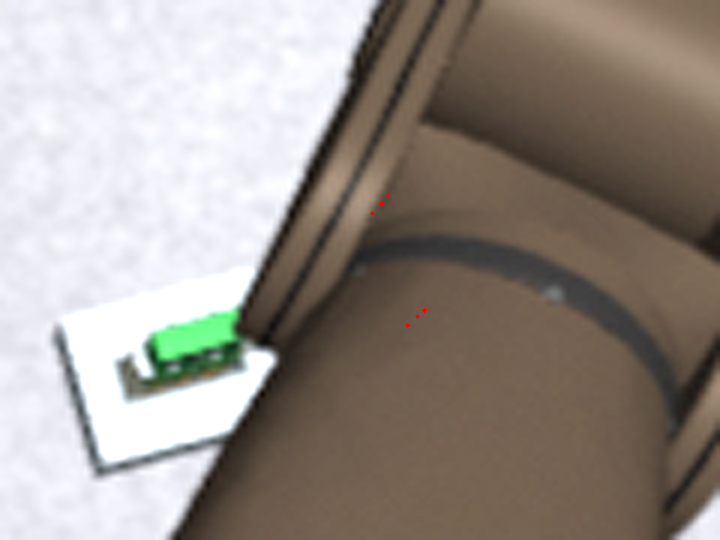

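The tip bottoms are at (130,257) and (257,250) in the side crop. They straddle the blue cap column of about 185, with the hand about 2 mm towards -x. I'll shift +2 mm and go down.

```bash
python3 -m crank '[[0,0,0.2,2.5,0,0,0],[0,0,0,2,0,0,0],[0,0,0,0,0,0,0]]'; python3 -m crank '[[0.2,0,0,1.5,0,0,0],[0.3,0,0,1,0,0,0],[0.3,0,0,0,0,0,0],[0.3,0,0,0,0,0,0]]';  python3 - <<'E'
from h import *
for n,o,w,h,k in(("side",(225,65),70,90,6),):
    c=cam(n); im=cv2.resize(c["img"][o[1]:o[1]+h,o[0]:o[0]+w],None,fx=k,fy=k,interpolation=cv2.INTER_CUBIC)
    cv2.imwrite(f"pics/l_{n}.png",np.clip(im*1.7,0,255).astype(np.uint8))
E
```

```text
time: 15.05
eef_pos: [0.577, -0.1934, 0.0889]
tcp_rot: [0.612, 0.791, -0.0, -0.002]
contact_force: [-1.2, 0.3, -0.7]
opening: 0.501
time: 15.45
eef_pos: [0.5785, -0.1942, 0.0658]
tcp_rot: [0.612, 0.791, 0.0, 0.0]
contact_force: [0.9, 0.3, 1.5]
opening: 0.347
```

View pics/l_side.png

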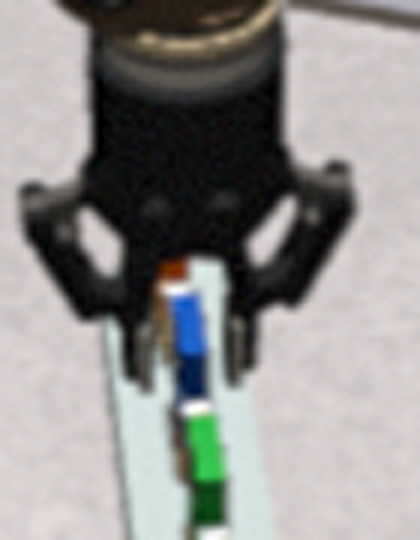

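The pads straddle the blue cap evenly (mid about column 190, cap about 192), with tips near the cap's lower edge. Now I'll close.

```bash
python3 -m crank '[[1,0,0,0,0,0,0],[1,0,0,0,0,0,0],[1,0,0,0,0,0,0],[1,0,0,0,0,0,0]]' 50; python3 go.py 577 -195 200 104.7; python3 -m crank '[[1,0,0,-0.5,0,0,0],[1,0,0,-1,0,0,0],[1,0,0,-1.5,0,0,0],[1,0,0,-2,0,0,0],[1,0,0,-2,0,0,0]]';python3 -m crank '[[1,0,0,-3,0,0,0],[1,0,0,-4,0,0,0],[1,0,0,-3,0,0,0],[1,0,0,0,0,0,0],[1,0,0,0,0,0,0]]'
python3 - <<'E'
from h import *
import pickle
C={}
for n in("side","top"):
    c=C[n]=cam(n)
    cv2.imwrite(f"pics/m_{n}.png",cv2.resize(np.clip(c["img"]*1.4,0,255).astype(np.uint8),(800,600),interpolation=cv2.INTER_CUBIC))
E
python3 go.py 577 -195 200 104.7
```

```text
time: 15.9
eef_pos: [0.579, -0.1944, 0.0666]
tcp_rot: [0.612, 0.791, 0.0, 0.001]
contact_force: [1.0, -0.5, 2.5]
opening: 0.13
t 15.9 pos [ 579.  -194.4   66.6] yaw 104.6 tilt [ 0.0015 -0.0007] open 0.13 F [ 1.  -0.5  2.5]
shift now-tool cm [ -0.02  -0.19 -13.35] turn deg [ 0.07  0.06 -0.1 ]
shift target-tool cm [ -0.    -0.2  -13.34]
time: 16.4
eef_pos: [0.5784, -0.1941, 0.1374]
tcp_rot: [0.612, 0.791, 0.0, 0.0]
contact_force: [0.7, -0.1, -0.9]
opening: 0.127
time: 16.9
eef_pos: [0.5787, -0.1943, 0.2373]
tcp_rot: [0.612, 0.791, 0.0, 0.001]
contact_force: [-0.0, 1.0, -0.4]
opening: 0.134
t 17.0 pos [ 577.4 -193.7  234.1] yaw 104.6 tilt [-0.0026  0.0014] open 0.132 F [-0.5 -0.4 -0.8]
shift now-tool cm [-0.13 -0.07  3.41] turn deg [-0.12 -0.12 -0.1 ]
shift target-tool cm [-0.12 -0.07  3.41]
```

View pics/m_side.png

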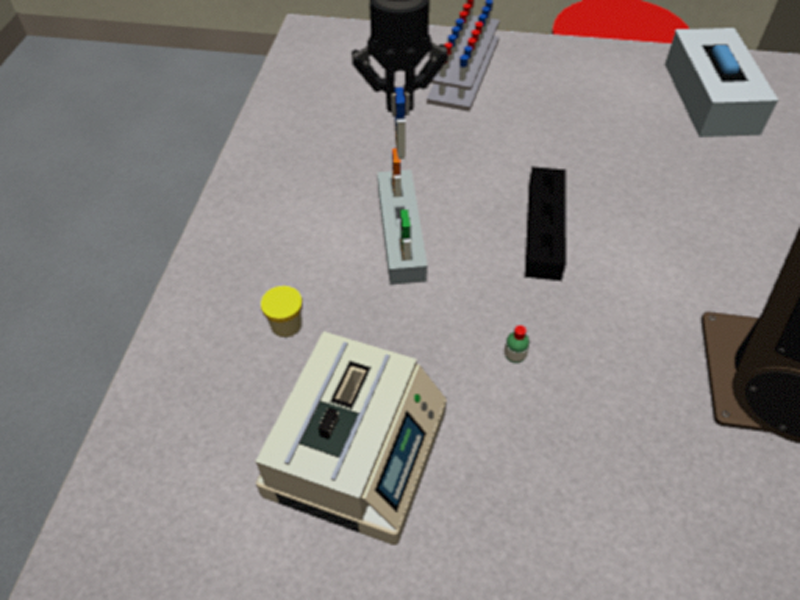

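View pics/m_top.png

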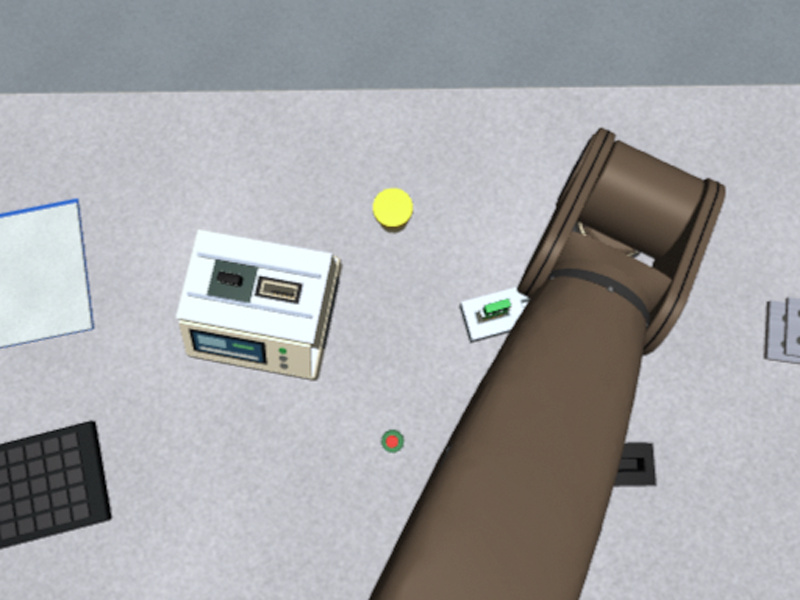

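The blue cartridge is lifted clear, and green and orange are still in the rack. The grip was at z 0.0666 with the foot at 0.010, so the foot is 56.6 mm below the reported TCP. Now I'll carry it over the port.

```bash
python3 -m crank '[[1,3,0,0,0,0,5],[1,4.4,0,0,0,0,5],[1,4.4,0,0,0,0,5],[1,4.4,0,0,0,0,5],[1,4.4,0,0,0,0,5.1]]'; python3 go.py 583 178.5 235 79.4
```

```text
time: 17.5
eef_pos: [0.5627, 0.0117, 0.2333]
tcp_rot: [0.77, 0.638, -0.001, -0.002]
contact_force: [0.4, -0.1, -0.8]
opening: 0.126
t 17.5 pos [562.7  11.7 233.3] yaw 79.26 tilt [-0.0042  0.0007] open 0.126 F [ 0.4 -0.1 -0.8]
shift now-tool cm [16.77 -1.12 -0.16] turn deg [-0.24  0.01 -0.14]
shift target-tool cm [16.77 -1.07 -0.17]
```

```bash
python3 -m crank '[[1,4,-0.3,0,0,0,0],[1,4,-0.3,0,0,0,0],[1,4,-0.3,0,0,0,0],[1,3,-0.2,0,0,0,0],[1,1.5,0,0,0,0,0]]'; python3 -m crank '[[1,0,0,1,0,0,0],[1,0,0,1,0,0,0],[1,0,0,0,0,0,0],[1,0,0,0,0,0,0],[1,0,0,0,0,0,0]]'; python3 go.py 583 178.5 190 79.4
```

```text
time: 18.0
eef_pos: [0.5824, 0.1764, 0.2333]
tcp_rot: [0.768, 0.64, -0.002, -0.001]
contact_force: [0.1, -1.0, -0.4]
opening: 0.133
time: 18.5
eef_pos: [0.5839, 0.1731, 0.216]
tcp_rot: [0.769, 0.639, 0.0, 0.0]
contact_force: [0.6, -0.0, -0.5]
opening: 0.132
t 18.5 pos [583.9 173.1 216. ] yaw 79.41 tilt [ 0.0005 -0.0001] open 0.132 F [ 0.6 -0.  -0.5]
shift now-tool cm [ 0.51 -0.19  2.6 ] turn deg [ 0.03 -0.    0.01]
shift target-tool cm [ 0.51 -0.19  2.6 ]
```

```bash
python3 -m crank '[[1,0.5,-0.1,1.2,0,0,0],[1,0,0,1.2,0,0,0],[1,0,0,0.5,0,0,0],[1,0,0,0,0,0,0],[1,0,0,0,0,0,0]]'; python3 go.py 583 178.5 190 79.4;  python3 - <<'E'
from h import *
from scipy.spatial.transform import Rotation as R
s=get_state(); M=R.from_quat(s["tcp_rot"]).as_matrix()
c=cam("side"); o=(195,195); k=8
im=cv2.resize(c["img"][o[1]:o[1]+75,o[0]:o[0]+60],None,fx=k,fy=k,interpolation=cv2.INTER_CUBIC)
im=np.clip(im*1.5,0,255).astype(np.uint8).copy()
z0=s["eef_pos"][2]-.0566
yaw=np.radians(-10.6)
def box(x0,x1,y0,y1,z0,z1): return [(x,y,z) for z in(z0,z1) for x,y in((x0,y0),(x1,y0),(x1,y1),(x0,y1))]
def draw(b,cx,cy,col):
    P=np.round((proj(c,T2(cx,cy,yaw,np.array(b)))-o)*k+k/2-.5).astype(int)
    for i in range(4):
        for a,d in((i,(i+1)%4),(4+i,4+(i+1)%4),(i,4+i)): cv2.line(im,tuple(map(int,P[a])),tuple(map(int,P[d])),col,1)
X,Y=s["eef_pos"][0]-.0035,s["eef_pos"][1]+.0005
draw(box(-.006,.006,-.022,.022,z0+.006,z0+.07),X,Y,(0,0,255))
draw(box(-.006,.006,-.018,.018,z0+.07,z0+.1),X,Y,(0,0,255))
draw(box(-.007,.007,-.023,.023,.12,.12),.5805,.1785,(0,255,0))
cv2.imwrite("pics/n.png",im)
E
```

```text
time: 19.0
eef_pos: [0.5835, 0.1793, 0.1864]
tcp_rot: [0.769, 0.639, -0.0, -0.0]
contact_force: [-0.8, -0.5, -0.3]
opening: 0.128
t 19.0 pos [583.5 179.3 186.4] yaw 79.51 tilt [-0.0005 -0.0001] open 0.128 F [-0.8 -0.5 -0.3]
shift now-tool cm [-0.09 -0.03 -0.36] turn deg [-0.03  0.01  0.11]
shift target-tool cm [-0.09 -0.03 -0.36]
```

View pics/n.png

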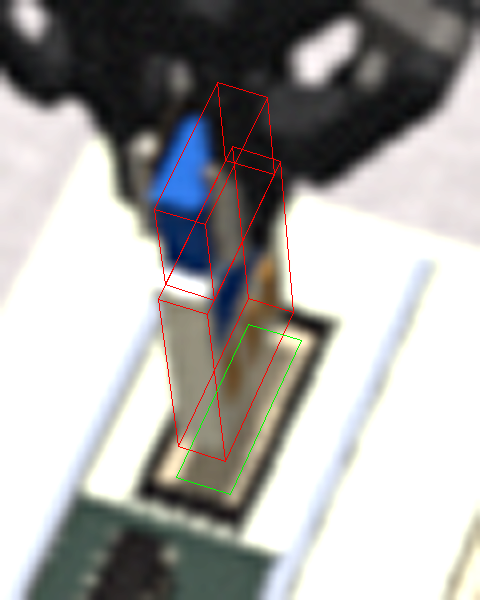

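Run:
```python
from h import *
c=cam("side"); o=(205,212); k=14
im=cv2.resize(c["img"][o[1]:o[1]+42,o[0]:o[0]+40],None,fx=k,fy=k,interpolation=cv2.INTER_LANCZOS4)
cv2.imwrite("pics/n2.png",np.clip(im*1.6,0,255).astype(np.uint8))
c=cam("top"); o=(120,130); k=7
im=cv2.resize(c["img"][o[1]:o[1]+80,o[0]:o[0]+110],None,fx=k,fy=k,interpolation=cv2.INTER_LANCZOS4)
cv2.imwrite("pics/n3.png",np.clip(im*1.6,0,255).astype(np.uint8))
```

```text
(no output)
```

View pics/n2.png

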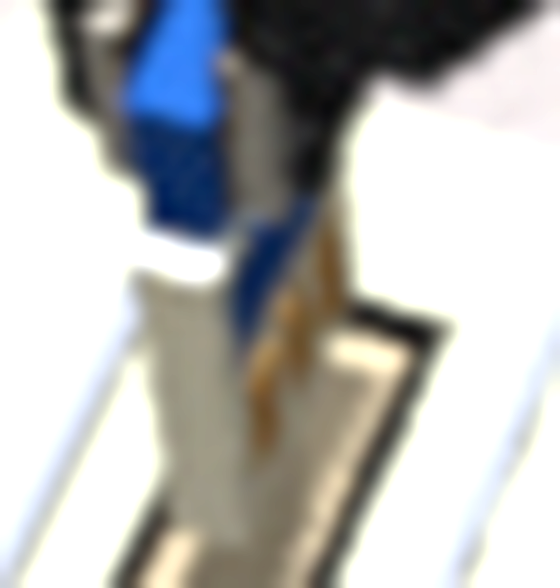

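View pics/n3.png

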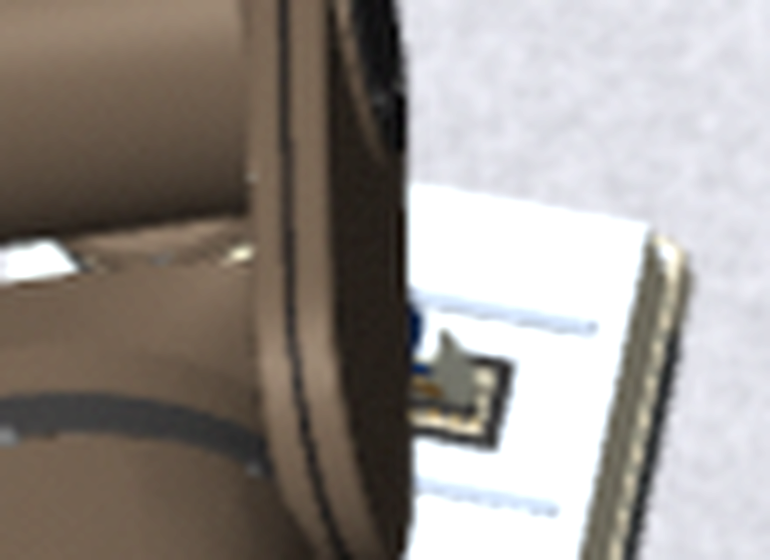

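Run:
```python
from h import *
s=get_state()
c=cam("top"); z0=s["eef_pos"][2]-.0566
yaw=np.radians(-10.6); ax=np.array([np.cos(yaw),np.sin(yaw)]); ay=np.array([-np.sin(yaw),np.cos(yaw)])
P=np.array([.5798,.1789])
def rel(n,uv,z):
    b=back(c,uv,z)[:2]-P; print(n,np.round([b@ax*1000,b@ay*1000],1))
for dz in(-.005,0,.005): rel(f"top endface bottom z{dz}",(120+475.5/7-.5,130+388/7-.5),z0+.006+dz)
rel("bezel outer corners",(120+513/7-.5,130+362/7-.5),.12); rel("bez",(120+497/7-.5,130+448/7-.5),.12)
c2=cam("side"); c=c2
for dz in(-.005,0,.005): rel(f"side near body bottom z{dz}",(219.5,249.7),z0+.006+dz)
rel("side cap top near mid",(195+180/8-.5,195+205/8-.5),z0+.1)
print(np.round((s["eef_pos"][:2]-P)@np.c_[ax,ay]*1000,1), z0)
```

```text
top endface bottom z-0.005 [  0.5 -22.2]
top endface bottom z0 [ -0.4 -23.2]
top endface bottom z0.005 [ -1.3 -24.3]
bezel outer corners [ 12.7 -29.5]
bez [-15.  -30.3]
side near body bottom z-0.005 [ 2.9 17.9]
side near body bottom z0 [ 1.5 20.5]
side near body bottom z0.005 [ 0.  23.1]
side cap top near mid [ 0.9 16.6]
[4.  1.2] 0.13073717173625393
```

Relative to the port, both cameras put the cartridge about +0.6 mm in x and about -1.4 mm in y. I'll correct that and lower it carefully, watching the force.

```bash
python3 -m crank '[[1,0.13,-0.05,0.3,0,0,0],[1,0,0,0.3,0,0,0],[1,0,0,0.3,0,0,0],[1,0,0,0.3,0,0,0],[1,0,0,0,0,0,0]]'; python3 go.py 583 179 150 79.4;  python3 -m crank '[[1,0,0,0.3,0,0,0],[1,0,0,0.3,0,0,0],[1,0,0,0.3,0,0,0],[1,0,0,0,0,0,0]]'; python3 go.py 583 179 150 79.4
```

```text
time: 19.75
eef_pos: [0.5829, 0.1806, 0.1738]
tcp_rot: [0.769, 0.639, -0.001, -0.0]
contact_force: [-0.2, -0.6, -1.1]
opening: 0.131
t 19.75 pos [582.9 180.6 173.8] yaw 79.5 tilt [-0.0014 -0.0002] open 0.131 F [-0.2 -0.6 -1.1]
shift now-tool cm [-0.15  0.04  2.38] turn deg [-0.08  0.03  0.1 ]
shift target-tool cm [-0.15  0.04  2.38]
time: 20.15
eef_pos: [0.5829, 0.1806, 0.1649]
tcp_rot: [0.769, 0.639, -0.0, -0.0]
contact_force: [-0.6, 0.5, -1.2]
opening: 0.133
t 20.15 pos [582.9 180.6 164.9] yaw 79.49 tilt [-0.0012 -0.    ] open 0.133 F [-0.6  0.5 -1.2]
shift now-tool cm [-0.16  0.04  1.49] turn deg [-0.06  0.01  0.09]
shift target-tool cm [-0.16  0.04  1.49]
```

```bash
python3 -m crank '[[1,0,0,0.4,0,0,0],[1,0,0,0.4,0,0,0],[1,0,0,0.4,0,0,0],[1,0,0,0.4,0,0,0],[1,0,0,0,0,0,0]]'; python3 -m crank '[[1,0,0,0.3,0,0,0],[1,0,0,0.3,0,0,0],[1,0,0,0.3,0,0,0],[1,0,0,0,0,0,0],[1,0,0,0,0,0,0]]' ; python3 go.py 583 179 134.6 79.4
```

```text
time: 20.65
eef_pos: [0.5828, 0.1806, 0.1487]
tcp_rot: [0.769, 0.639, -0.001, -0.0]
contact_force: [0.5, 0.2, -0.9]
opening: 0.136
time: 21.15
eef_pos: [0.5833, 0.1806, 0.1406]
tcp_rot: [0.769, 0.639, -0.0, -0.0]
contact_force: [-0.7, -0.8, -0.9]
opening: 0.132
t 21.15 pos [583.3 180.6 140.6] yaw 79.5 tilt [-0.0002 -0.0001] open 0.132 F [-0.7 -0.8 -0.9]
shift now-tool cm [-0.17  0.    0.6 ] turn deg [-0.01  0.01  0.1 ]
shift target-tool cm [-0.17  0.    0.6 ]
```

Foot about 36 mm down, no forces. Now I'll press in small steps.

```bash
for i in 1 2 3 4; do python3 -m crank '[[1,0,0,0.2,0,0,0],[1,0,0,0,0,0,0],[1,0,0,0,0,0,0]]' | egrep "eef|force|open"; done
```

```text
eef_pos: [0.5833, 0.1806, 0.1387]
contact_force: [-0.7, 0.5, -1.4]
opening: 0.133
eef_pos: [0.5832, 0.1806, 0.1366]
contact_force: [-0.8, 0.2, -0.6]
opening: 0.128
eef_pos: [0.5833, 0.1806, 0.1346]
contact_force: [-1.0, 0.2, -0.7]
opening: 0.133
eef_pos: [0.5834, 0.1807, 0.133]
contact_force: [-0.5, -0.6, 1.0]
opening: 0.132
```

```bash
python3 -m crank '[[1,0,0,0.2,0,0,0],[1,0,0,0,0,0,0],[1,0,0,0,0,0,0]]' | egrep "eef|force|open"; python3 -m crank '[[1,0,0,0,0,0,0],[1,0,0,0,0,0,0]]' | egrep "eef|force|open"
```

```text
eef_pos: [0.5835, 0.1807, 0.1309]
contact_force: [-0.5, -0.4, 1.7]
opening: 0.129
eef_pos: [0.5835, 0.1807, 0.1309]
contact_force: [-0.1, -0.3, 1.8]
opening: 0.13
```

```bash
for i in 1 2 3; do python3 -m crank '[[1,0,0,0.1,0,0,0],[1,0,0,0,0,0,0],[1,0,0,0,0,0,0]]' | egrep "eef|force|open"; done; python3 -m crank '[[1,0,0,0.1,0,0,0],[1,0,0,0,0,0,0],[1,0,0,0,0,0,0]]' | egrep "eef|force|open"
```

```text
eef_pos: [0.5835, 0.1807, 0.1298]
contact_force: [-0.9, 0.3, 2.9]
opening: 0.132
eef_pos: [0.5835, 0.1807, 0.1288]
contact_force: [0.8, 0.7, 2.7]
opening: 0.134
eef_pos: [0.5835, 0.1807, 0.1278]
contact_force: [0.1, 0.5, 3.5]
opening: 0.132
eef_pos: [0.5835, 0.1806, 0.1268]
contact_force: [-0.7, 0.7, 3.7]
opening: 0.129
```

```bash
for i in 1 2; do python3 -m crank '[[1,0,0,0.05,0,0,0],[1,0,0,0,0,0,0],[1,0,0,0,0,0,0]]' | egrep "eef|force|open"; done; python3 -m crank '[[1,0,0,0,0,0,0],[1,0,0,0,0,0,0]]' | egrep "time|eef|force|open"
```

```text
eef_pos: [0.5835, 0.1806, 0.1265]
contact_force: [0.1, 0.4, 4.6]
opening: 0.13
eef_pos: [0.5835, 0.1807, 0.1265]
contact_force: [-0.5, -0.5, 7.0]
opening: 0.13
time: 24.85
eef_pos: [0.5835, 0.1807, 0.1265]
contact_force: [-0.8, -0.4, 6.1]
opening: 0.131
```

z stopped at 0.1265 while the force rose to about 7 N net, so it has met the hard stop. I'll take a last look before handing in.

Run:
```python
from h import *
c=cam("side"); o=(180,190); k=8
im=cv2.resize(c["img"][o[1]:o[1]+75,o[0]:o[0]+75],None,fx=k,fy=k,interpolation=cv2.INTER_CUBIC)
cv2.imwrite("pics/p1.png",np.clip(im*1.6,0,255).astype(np.uint8))
cv2.imwrite("pics/p2.png",cv2.resize(c["img"],(800,600)))
yaw=np.radians(-10.6)
for z in (.16,.17,.18): print(z,(proj(c,T2(.5805,.1785,yaw,[(-.006,.018,z),(.006,.018,z)]))-o)*k)
c=cam("top"); cv2.imwrite("pics/p3.png",cv2.resize(c["img"],(800,600)))
s=get_state(); print(s["time"],s["eef_pos"],s["contact_force"],s["opening"])
```

```text
0.16 [[340.64302585 424.57526011]
 [292.81293759 409.76505561]]
0.17 [[337.94643773 401.69285492]
 [289.67307054 386.81458127]]
0.18 [[335.19826352 378.37270633]
 [286.47332772 363.42645229]]
24.95 [0.58353311 0.18068913 0.12647392] [-1.20838596  0.01411838  6.69446429] 0.12613022962736278
```

View pics/p1.png

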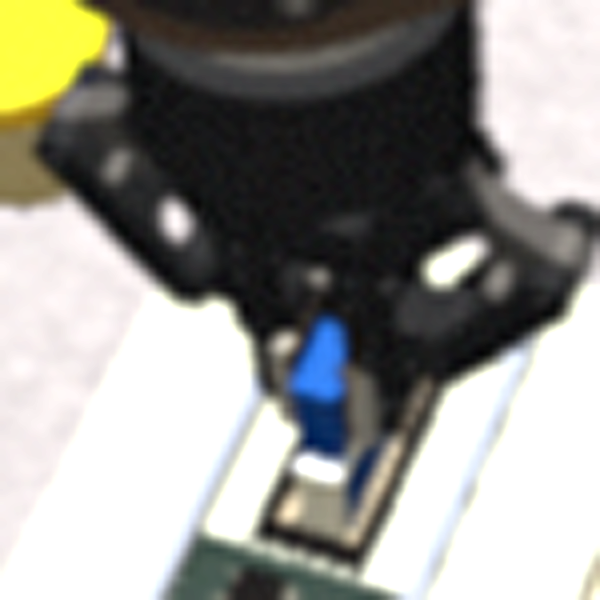

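View pics/p2.png

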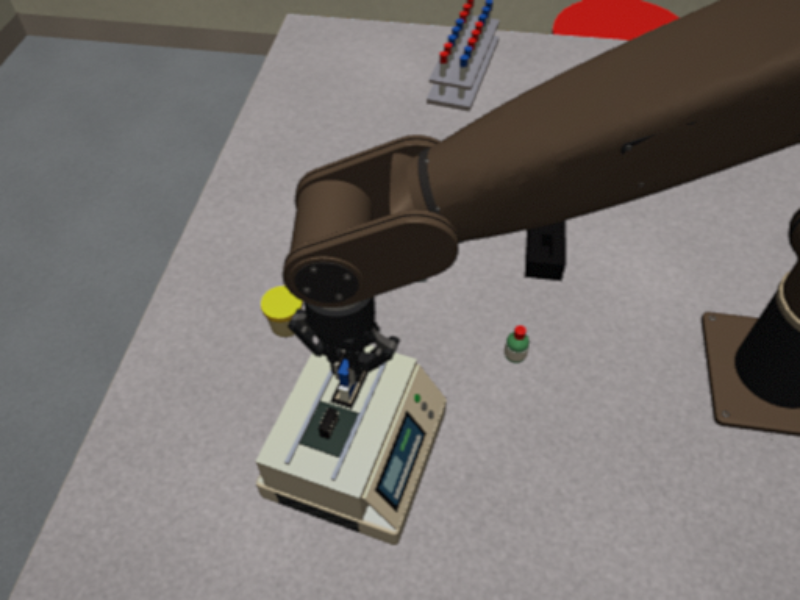

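View pics/p3.png

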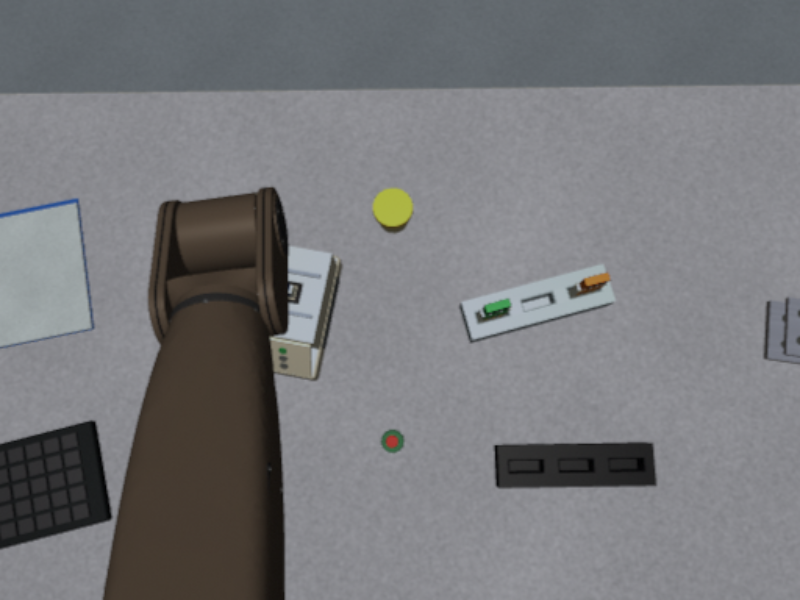

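The cap's near top edge shows at about (293,390) to (345,400). The prediction for a top at 0.170 m is (290,387) to (338,402), so the cartridge is home. The cover is still open, and the cup, bottle, green and orange are where they were.

```bash
python3 -c "
from plant import *
print(sign_off()); s=get_state(); print(s['time'],s['eef_pos'],s['contact_force'],s['opening'])"
```

```text
the job is handed in; nothing more can be done
None
the job is handed in; nothing more can be done
```

I slid the dust cover fully open, took the blue cartridge from the rack, and pressed it home upright in the port. I handed the job in at about 25 s, still gripping it and holding it down; no verdict was reported.

**Last checks**
- **Cover:** it ran onto its end stop after about 56 mm of travel, having started roughly 10 mm ajar. The last pictures show it still open.
- **Insertion:** there was no noticeable force on the way down. The head's spring force rose as specified over about 7.8 mm, then the tool stopped at z = 0.1265 m. The final push is about 7 N net, a little over the 4.6 N needed.
- **Position:** the cap's top edge in the side view matches the expected 50 mm above the port mouth to about a millimetre or two.
- **Other things:** green, orange, the bottle and the cup look unmoved in the last pictures.

**What disagreed**
- **Tool height:** the fingertips sit well above where the reported tool position and `tip_extent` put them: about 10–15 mm above the tool point rather than 17 mm below it. My first attempt to grip the tab therefore closed above it and touched nothing. I found the right height by lowering in small steps while watching force and pictures.
- **Sideways offset:** the reported tool position was also about 3 mm off the cameras in x. I corrected for that before inserting.

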